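Read the labels of the pigment jars

ROBOT

A 6-joint arm with a two-finger parallel gripper is mounted at the origin on a cart in front of the work surface, level with it; the furniture and walls round the work are solid. World frame = base frame: x ahead of the robot, y to its left, z up, the work surface at z = 0. Lengths are in m, angles in rad, forces in N, time in s.
With the tool pointing down it reaches from about 0.3 to 0.875 m from the base axis. Payload 6.4 kg.
Tool frame: the origin (TCP) lies at the centre of the arm's flange, where the gripper is bolted on; the fingertips stand 173 mm ahead of it and the grasp point (between the pads) lies 155 mm ahead of it; z points along the fingers, x is the direction in which the jaws open and shut, and the axes are right-handed (so a half turn about z gives the same grasp; the last joint's range is limited). The gripper opens to 85 mm and grips with 20 to 120 N. Pads are 22 mm wide; open, the fingers measure 114 mm over their backs; the gripper's body (76 mm by 85 mm) begins 54 mm behind the grasp point. The pads swing forward as they close: fully open they stand 13 mm farther back than shut.
Start: joints at [-1.48, 0.181, 1.607, -0, 1.354, -0.206], TCP at [0.168, -0.55, 0.405] pointing down, gripper open.
Joint ranges: [-2.99, 2.99], [-0.89, 2.07], [0.3, 2.58], [-1.14, 4.28], [0, 2.63], [-3.12, 3.12]. Speed limits (rad/s): [2.57, 2.57, 3.01, 3.14, 3.14, 3.14].

INTERFACE

Orientations are given as a unit quaternion [w, x, y, z].
In Python, from bench import ctrl gives the robot as it stands. The module is installed in compiled form; this text tells all that it offers.
- The arm moves only by the tool move_arm, never from a script. Its argument "moves" is a list of rows, each an object of numbers: "gripper": the opening in per cent of the stroke, from 0 (shut) to 100 (fully open); "x", "y", "z": the shift along the tool's x, y, z in cm; "roll": the turn about the tool's z in degrees. In form: [{"gripper": .., "x": .., "y": .., "z": .., "roll": ..}, ...]. A call has 1 to 5 rows; each row shifts and turns the commanded pose from where the row before left it, along the tool's axes as they then stand; what a row does not reach is not made up. A row lasts 1/8 s, in which the tool goes at most 62.5 mm and 10.7 degrees, less where a joint would pass 70% of its speed; a pose out of reach is approached as far as the arm can. A call is refused whole if a number of a shift passes 6.25 or a number of a turn 10.7, either way. A call with a gripper value outside its range is refused whole. The fingers move at their own pace and stop on an object; the grip force is fixed at half the most. Time passes only in rows, so rows that do not move let the fingers close. It gives the time, the measured TCP pose, the force and the opening at its end, in the units of the state.
- ctrl.get_obs(): the state, without advancing time (a new reading comes with each control period).
- ctrl.camera(name): name is "scene" or "side" or "wrist"; returns a dict with "img" (400x640x3 uint8, red, green, blue), "fx", "fy", "cx", "cy" (pixels), "D" ([k1, k2, p1, p2, k3] as OpenCV has them; the pictures are not rectified), "world_from_camera" (4x4, takes a point from camera to world coordinates); the wrist camera has in their place "tool_from_camera" (4x4, takes a point from camera to tool coordinates, whose origin is the TCP and whose axes are the tool frame's). Camera axes: x right, y up, looking along -z (the intrinsics and any distortion apply to the point x, -y, -z); pixel columns grow to the right and rows downward; lengths in m; the calibration is good to about 2 mm. A picture is of the moment at which its call begins: read the wrist's pose just before it. There is no depth.
- ctrl.hand_in(): hands the job in, once; it reports no verdict.
The state is a dict: "time_s": time; "q": joint angles; "dq": joint speeds; "joint_efforts": joint torques, N m; "eef_pos": TCP position; "eef_rot": TCP orientation; "wrist_force": force on the tool from outside, world axes, zero at the start; "torque": the same for the moment, N m; "opening": opening from 0.0 (shut) to 1.0 (fully open).
Only numpy, scipy, OpenCV 4.12 (cv2) and the standard library are available. Lean on these libraries where they do the work, as an engineer would, in place of code of your own. Each camera call takes 0.05 s, during which the arm holds its last target. There are 200 camera calls.

TASK

Set the tray in the label reader, pushed back to the stops so that its rear edge holds down the hinged presence switch, and let go of it. Then stand every labelled jar that is on the cork mat upright in the tray with its label facing the reader head; with all of them in, press the button on the head fully down. Afterwards put all the jars back upright on the mat, lift the tray out and lay it flat on the table clear of the reader, without disturbing the other things on the table.

Things in the scene. Friction and masses are not known exactly. Their poses are not given: they have to be found in the camera images.
- reader: the label reader, fixed: aluminium base 178 x 250 mm, 6 mm thick, with a grey head along its rear. Origin: on the table, under the middle of the tray's place; x points to the head, y along the head, z up. The head spans x = 75 to 122 mm, y = -110 to 110 mm, 80 mm high. Back stops, 28 mm high, at x = 48 mm, y = +-80 mm; end cheeks 26 mm high at y = +-117 mm; front open
- tray_place (a point): where the tray's origin belongs: on the reader's two black runners, 14 mm above the table, at the reader's x = 3 mm, y = 0; the tray's x then points along the reader's x. It has about 3 mm to the back stops and 6 mm to each end cheek
- reader_window (a point): centre of the dark window, 186 x 30 mm, in the head's front face, 46 mm above the table; it looks along the reader's -x
- tray_switch (a joint): angle in rad of the steel presence-switch lever, 34 x 22 mm, in the middle of the tray's place: hinged at the reader's x = 10 mm, it rises toward the head like a ramp: 0 = up and free, about 0.38 = held down by the tray lying home, 0.44 = end stop. A light spring (below 1 N at the tip) raises it; the weight of the tray alone presses it
- switch_tip (a point): free end of the switch lever; when up it stands at x = 41 mm in the reader's frame, 25 mm above the table; the tray's rear edge, lowered on it or slid over it, must come right back to hold it down
- read_button (a joint): travel in m of the grey push button on top of the reader head: 0 = out, 0.006 = fully down; springs back; about 5 N
- read_button_top (a point): centre of the button's top face, 28 mm across; it is pressed straight down
- tray: loose aluminium tray, 84 x 222 mm (its x and y), walls 4 mm thick and 14 mm high, floor 4 mm thick, 0.32 kg, with a black pull in front. Origin: centre of its underside; z up, x from the pull to the rear edge (rear edge at x = 42 mm). Three jars fit in it side by side along y, 72 mm apart
- tray_grip (a point): grip point on the tray's pull, an upright black bar 12 mm thick (along the tray's x), 44 mm wide (along y), from the tray's underside up to 36 mm; this point lies at x = -75 mm in the tray's frame, 24 mm above its underside
- mat: thin cork mat fixed on the table, 180 x 250 mm (its x and y), 2 mm thick, on which the labelled jars stand; origin: centre of its underside
- tub_center (a point): centre, half-way up, of a labelled jar: white opaque tub with a white screw lid and a paper label; 56 mm across, 66 mm tall. Its z points up the jar; the label faces along its -x
- tub_label (a point): middle of the paper label on that jar's side, 28 mm out from its axis
- jar_lidded_center (a point): centre, half-way up, of a labelled jar: clear squat jar with a white screw lid and a paper label; 58 mm across, 70 mm tall. Its z points up the jar; the label faces along its -x
- jar_lidded_label (a point): middle of the paper label on that jar's side, 28 mm out from its axis
- jar_slim_center (a point): centre, half-way up, of a labelled jar: clear slim jar with a white screw lid and a paper label; 49 mm across, 80 mm tall. Its z points up the jar; the label faces along its -x
- jar_slim_label (a point): middle of the paper label on that jar's side, 24 mm out from its axis
- muller: glass muller, 60 mm across, 81 mm tall; a bystander, leave it alone; origin: centre of its underside
- stopper_bottle: clear stopper bottle, 47 mm across, 81 mm tall; a bystander, leave it alone; origin: centre of its underside
- bottle_red: slim red-capped bottle, 32 mm across, 112 mm tall; a bystander, leave it alone; origin: centre of its underside

How it is judged:
On the way, in this order (a step that is already met when the one before it is completed fails the run):
1. the tray lies home in the reader, holding the presence switch down, released (value of joint tray_switch above 0.32 rad and angle between tray's own z axis and vertical below 0.06 rad and angle between the x axis of tray and the x axis of reader, either way round below 0.15 rad and x of tray in the frame of reader above -0.02 m and contact force between the fingers and tray below 0.1 N and linear speed of tray below 0.03 m/s), for 0.3 s.
2. every jar stands released in the tray, label facing the reader head, switch held down (value of joint tray_switch above 0.32 rad and angle between tray's own z axis and vertical below 0.06 rad and angle between the x axis of tray and the x axis of reader, either way round below 0.15 rad and x of tray in the frame of reader above -0.02 m and x of tub_center in the frame of tray between -0.04 and 0.04 m and y of tub_center in the frame of tray between -0.111 and 0.111 m and z of tub_center in the frame of tray below 0.046 m and angle between each of tub_center, jar_lidded_center, jar_slim_center's own z axis and vertical below 0.15 rad and angle between the x axis of each of tub_center, jar_lidded_center, jar_slim_center and the x axis of reader, either way round below 0.35 rad and x of each of tub_label, jar_lidded_label, jar_slim_label in the frame of reader above 0.004 m and x of jar_lidded_center in the frame of tray between -0.04 and 0.04 m and y of jar_lidded_center in the frame of tray between -0.111 and 0.111 m and z of jar_lidded_center in the frame of tray below 0.048 m and x of jar_slim_center in the frame of tray between -0.04 and 0.04 m and y of jar_slim_center in the frame of tray between -0.111 and 0.111 m and z of jar_slim_center in the frame of tray below 0.053 m and linear speed of each of tub, jar_lidded, jar_slim below 0.03 m/s and contact force between the fingers and tub below 0.1 N and contact force between the fingers and jar_lidded below 0.1 N and contact force between the fingers and jar_slim below 0.1 N), for 0.3 s.
3. the button is pressed down with every jar so placed (value of joint tray_switch above 0.32 rad and angle between tray's own z axis and vertical below 0.06 rad and angle between the x axis of tray and the x axis of reader, either way round below 0.15 rad and x of tray in the frame of reader above -0.02 m and x of tub_center in the frame of tray between -0.04 and 0.04 m and y of tub_center in the frame of tray between -0.111 and 0.111 m and z of tub_center in the frame of tray below 0.046 m and angle between each of tub_center, jar_lidded_center, jar_slim_center's own z axis and vertical below 0.15 rad and angle between the x axis of each of tub_center, jar_lidded_center, jar_slim_center and the x axis of reader, either way round below 0.35 rad and x of each of tub_label, jar_lidded_label, jar_slim_label in the frame of reader above 0.004 m and x of jar_lidded_center in the frame of tray between -0.04 and 0.04 m and y of jar_lidded_center in the frame of tray between -0.111 and 0.111 m and z of jar_lidded_center in the frame of tray below 0.048 m and x of jar_slim_center in the frame of tray between -0.04 and 0.04 m and y of jar_slim_center in the frame of tray between -0.111 and 0.111 m and z of jar_slim_center in the frame of tray below 0.053 m and value of joint read_button above 0.0045 m), for 0.05 s.
At the end, for the whole second after the job is handed in: every jar stands upright (0.15 rad), at rest and released, its middle over the mat; the tray lies flat on the table off the reader, switch up. When the button went beyond 4.5 mm, all jars stood in the home tray, labels within 0.35 rad of facing the head (x of tub_center in the frame of mat between -0.09 and 0.09 m and y of tub_center in the frame of mat between -0.125 and 0.125 m and height (world z) of tub_center below 0.045 m and angle between each of tub_center, jar_lidded_center, jar_slim_center's own z axis and vertical below 0.15 rad and linear speed of each of tub, jar_lidded, jar_slim, tray below 0.03 m/s and contact force between the fingers and tub below 0.1 N and x of jar_lidded_center in the frame of mat between -0.09 and 0.09 m and y of jar_lidded_center in the frame of mat between -0.125 and 0.125 m and height (world z) of jar_lidded_center below 0.047 m and contact force between the fingers and jar_lidded below 0.1 N and x of jar_slim_center in the frame of mat between -0.09 and 0.09 m and y of jar_slim_center in the frame of mat between -0.125 and 0.125 m and height (world z) of jar_slim_center below 0.052 m and contact force between the fingers and jar_slim below 0.1 N and value of joint tray_switch below 0.05 rad and height (world z) of tray below 0.006 m and angle between tray's own z axis and vertical below 0.04 rad and contact force between tray and reader below 0.05 N); the robot touches nothing.
It fails at once if the muller is knocked over or shifted more than 4 cm (distance of muller from where it was at the start of the episode above 0.04 m or angle between muller's own z axis and vertical above 0.6 rad).
It fails at once if the stopper bottle is knocked over or shifted more than 4 cm (distance of stopper_bottle from where it was at the start of the episode above 0.04 m or angle between stopper_bottle's own z axis and vertical above 0.6 rad).
It fails at once if the red-capped bottle is knocked over or shifted more than 4 cm (distance of bottle_red from where it was at the start of the episode above 0.04 m or angle between bottle_red's own z axis and vertical above 0.6 rad).
Of tub, jar_lidded, jar_slim only 2 to 3 are there at a start; the rules pass over those that are not, and their reading is None.
At some moment in a run one of tray may be knocked a few centimetres aside while the robot is not near it.
Once in a run the grip may slacken for a moment while it holds something.
It also fails if it takes over 210 s, if anything falls off the work surface, if the arm or the gripper's body presses on something with over 40 N, if the wrist force passes 120 N, or if a joint passes its speed limit or range.

## Working session

There is one attempt and no reset: what is moved stays moved. The work goes in short steps, Python scripts to look and compute and a tool call to move; the robot and the scene stay as the last step left them, time stands still between calls to the robot, and variables do not carry over. Pictures are saved under pics/ and viewed, about 12 in all and at most 16, crops included, and the job is handed in when it is done.

Besides the shell and the picture viewer there is one more tool, called after ">>>" in YAML: its name, and indented under it one key for each argument. move_arm: Moves the arm, as the interface text tells. Its arguments: {"type":"object","properties":{"moves":{"type":"array","items":{"type":"object","properties":{"gripper":{"type":"number"},"x":{"type":"number"},"y":{"type":"number"},"z":{"type":"number"},"roll":{"type":"number"}}}}},"required":["moves"]}

```bash
mkdir -p pics; cat > h.py <<'E'
from bench import ctrl
import numpy as np, cv2
from scipy.spatial.transform import Rotation as R
def T_tool(o):
    w,x,y,z=o['eef_rot']; T=np.eye(4); T[:3,:3]=R.from_quat([x,y,z,w]).as_matrix(); T[:3,3]=o['eef_pos']; return T
def cam(n):
    o=ctrl.get_obs(); c=ctrl.camera(n)
    c['W']=T_tool(o)@c['tool_from_camera'] if n=='wrist' else np.array(c['world_from_camera'])
    c['K']=np.array([[c['fx'],0,c['cx']],[0,c['fy'],c['cy']],[0,0,1]]); c['D']=np.array(c['D'],float)
    return c
def save(c,name): cv2.imwrite('pics/'+name+'.png',c['img'][:,:,::-1])
def ray(c,uv):
    p=cv2.undistortPoints(np.array(uv,float).reshape(-1,1,2),c['K'],c['D']).reshape(-1,2)
    d=np.c_[p[:,0],-p[:,1],-np.ones(len(p))]@c['W'][:3,:3].T
    return c['W'][:3,3],d
def plane(c,uv,z):
    o,d=ray(c,uv); return o+d*((z-o[2])/d[:,2])[:,None]
def proj(c,P):
    P=np.atleast_2d(P); Q=(P-c['W'][:3,3])@c['W'][:3,:3]; Q=Q*[1,-1,-1]
    return cv2.projectPoints(Q,np.zeros(3),np.zeros(3),c['K'],c['D'])[0].reshape(-1,2)
def st():
    o=ctrl.get_obs(); T=T_tool(o); print('t',round(o['time_s'],2),'pos',np.round(o['eef_pos'],4),'x',np.round(T[:3,0],3),'y',np.round(T[:3,1],3),'z',np.round(T[:3,2],3),'F',np.round(o['wrist_force'],1),'op',round(o['opening'],3),'q6',round(o['q'][5],2)); return T
E
python3 - <<'E'
from h import *
st()
for n in ('scene','side','wrist'):
    c=cam(n); save(c,n+'0'); print(n,c['fx'],c['cx'],c['cy'],np.round(c['D'],3),np.round(c['W'],3).tolist())
a=cv2.imread('pics/scene0.png');b=cv2.imread('pics/side0.png')
E
```

```text
t 0.0 pos [ 0.1682 -0.5496  0.4038] x [ 0.292 -0.956 -0.002] y [-0.956 -0.292 -0.   ] z [-0.     0.002 -1.   ] F [0.3 0.1 0. ] op 0.996 q6 -0.21
scene 442.0858411997735 328.5859163812698 199.55193942203738 [0.023 0.    0.    0.    0.   ] [[-0.536, 0.457, -0.71, -0.279], [-0.844, -0.292, 0.45, 0.559], [-0.002, 0.84, 0.542, 0.728], [0.0, 0.0, 0.0, 1.0]]
side 374.96850734844674 321.6628386177201 198.92067061454475 [-0.006  0.     0.     0.     0.   ] [[0.995, 0.036, -0.098, 0.459], [-0.101, 0.56, -0.823, -0.825], [0.025, 0.828, 0.56, 0.674], [0.0, 0.0, 0.0, 1.0]]
wrist 287.31541187424585 322.4286880802468 200.0075421016625 [0.002 0.    0.    0.    0.   ] [[0.293, 0.915, 0.277, 0.239], [-0.956, 0.28, 0.083, -0.529], [-0.002, -0.289, 0.957, 0.374], [0.0, 0.0, 0.0, 1.0]]
```

View pics/scene0.png

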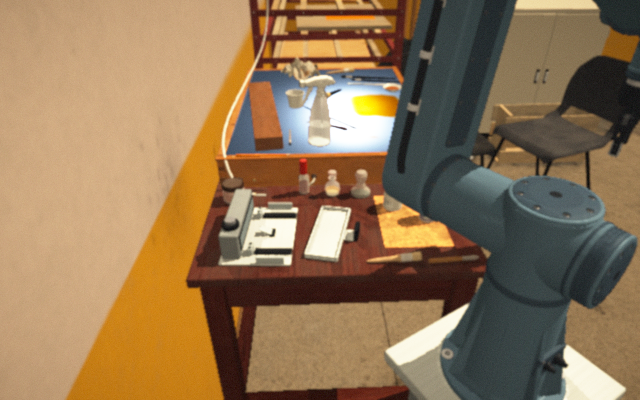

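View pics/side0.png

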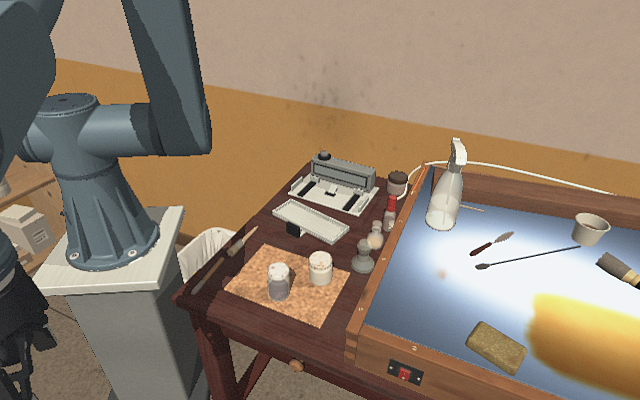

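Scene0 shows the reader at left, the tray beside it with its pull towards the mat, and the mat partly hidden by the arm. Side0 shows two jars on the mat: the tub at (320,268) and a clear jar at (279,281). The reader head is at (340,175), the tray at (310,222) with its pull at (293,228), and the bystanders at (363,255), (376,232) and (392,212). I'll enlarge this.

```bash
python3 - <<'E'
import cv2
a=cv2.imread('pics/side0.png')[140:335,180:420]
cv2.imwrite('pics/side0c.png',cv2.resize(a,None,fx=3,fy=3,interpolation=cv2.INTER_CUBIC))
E
```

```text
(no output)
```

View pics/side0c.png

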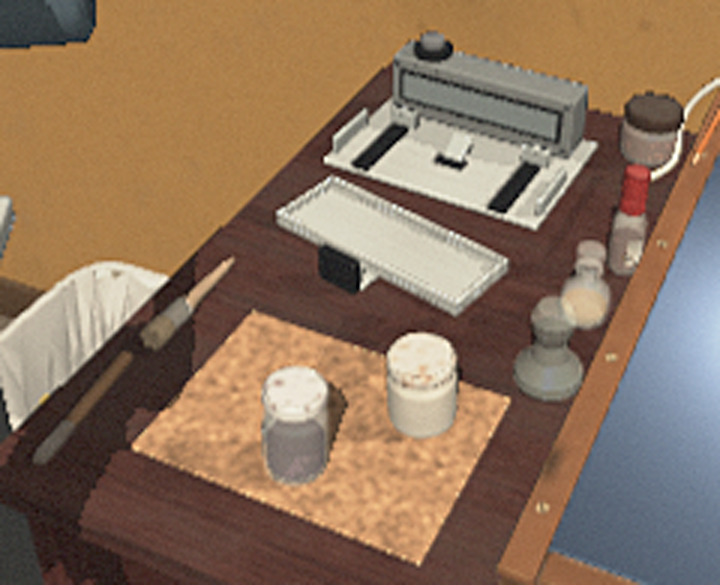

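View pics/wrist0.png

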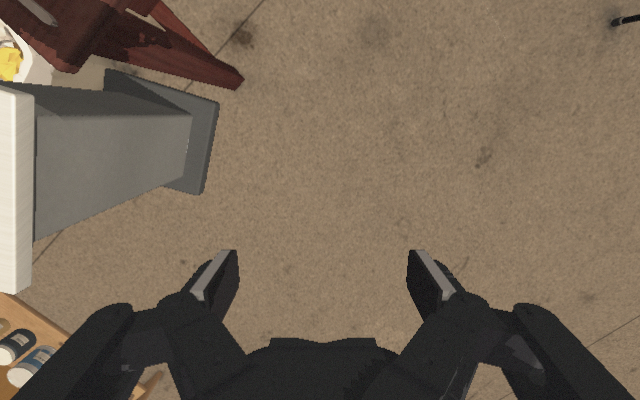

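```bash
python3 - <<'E'
from h import *
c=cam('side')
f=lambda l:[(180+u/3,140+v/3) for u,v in l]
def show(n,l,z):
    P=plane(c,f(l),z); print(n,np.round(P[:,:2],3).tolist()); return P
m=show('mat L T R B',[(252,311),(510,401),(420,564),(133,446)],.002)
print(np.linalg.norm(m-np.roll(m,-1,0),axis=1))
t=show('tray rim far-left, far-right, near-right, near-left',[(334,178),(508,264),(458,308),(277,213)],.014)
print(np.linalg.norm(t-np.roll(t,-1,0),axis=1))
show('pull top',[(340,252)],.036)
r=show('base: nearleft,nearright,farright',[(326,160),(536,226),(597,145)],.006)
print(np.linalg.norm(r-np.roll(r,-1,0),axis=1))
show('head front top L,R',[(395,68),(565,130)],.08)
show('button',[(432,40)],.09)
show('switch tip',[(460,138)],.025)
show('slim top',[(296,383)],.082);show('slim bottom',[(296,466)],.002)
show('tub top',[(421,352)],.068);show('tub bottom',[(424,416)],.002)
show('muller,stop,red bottoms',[(548,378),(585,310),(627,262)],0)
E
```

```text
mat L T R B [[0.399, -0.042], [0.613, -0.171], [0.524, -0.324], [0.311, -0.197]]
[0.25003038 0.17698159 0.24805281 0.17766997]
tray rim far-left, far-right, near-right, near-left [[0.48, 0.149], [0.638, -0.006], [0.583, -0.066], [0.421, 0.09]]
[0.221477   0.08091567 0.22469491 0.08268065]
pull top [[0.48, -0.005]]
base: nearleft,nearright,farright [[0.473, 0.196], [0.678, 0.062], [0.774, 0.207]]
[0.24516718 0.1739792  0.30172355]
head front top L,R [[0.552, 0.262], [0.713, 0.123]]
button [[0.597, 0.307]]
switch tip [[0.618, 0.201]]
slim top [[0.44, -0.219]]
slim bottom [[0.437, -0.227]]
tub top [[0.537, -0.178]]
tub bottom [[0.541, -0.182]]
muller,stop,red bottoms [[0.651, -0.145], [0.701, -0.061], [0.758, 0.006]]
```

```bash
cat >> h.py <<'E'
import json,sys
def plan(pos,yaw,step=5.5,rot=9.5,g=None):
    "rows from the present pose to pos (m), yaw (deg, of tool x); tool down"
    T=T_tool(ctrl.get_obs()); y0=np.degrees(np.arctan2(T[1,0],T[0,0])); d=(np.array(pos)-T[:3,3])*100
    n=int(max(np.ceil(np.linalg.norm(d)/step),np.ceil(abs(yaw-y0)/rot),1)); rows=[]
    for i in range(n):
        a=np.radians(y0+(yaw-y0)*i/n); s=d/n
        r=dict(x=round(s[0]*np.cos(a)+s[1]*np.sin(a),2),y=round(s[0]*np.sin(a)-s[1]*np.cos(a),2),z=round(-s[2],2),roll=round(-(yaw-y0)/n,2))
        if g is not None: r['gripper']=g
        rows.append(r)
    for i in range(0,n,5): print(json.dumps(rows[i:i+5]))
E
python3 - <<'E'
from h import *
plan([.55,.02,.40],45.5)
E
```

```text
[{"x": -3.33, "y": -4.09, "z": 0.03, "roll": -9.12}, {"x": -2.64, "y": -4.57, "z": 0.03, "roll": -9.12}, {"x": -1.89, "y": -4.93, "z": 0.03, "roll": -9.12}, {"x": -1.08, "y": -5.16, "z": 0.03, "roll": -9.12}, {"x": -0.25, "y": -5.27, "z": 0.03, "roll": -9.12}]
[{"x": 0.59, "y": -5.24, "z": 0.03, "roll": -9.12}, {"x": 1.41, "y": -5.08, "z": 0.03, "roll": -9.12}, {"x": 2.2, "y": -4.8, "z": 0.03, "roll": -9.12}, {"x": 2.93, "y": -4.39, "z": 0.03, "roll": -9.12}, {"x": 3.59, "y": -3.87, "z": 0.03, "roll": -9.12}]
[{"x": 4.16, "y": -3.25, "z": 0.03, "roll": -9.12}, {"x": 4.62, "y": -2.55, "z": 0.03, "roll": -9.12}, {"x": 4.96, "y": -1.79, "z": 0.03, "roll": -9.12}]
```

>>> move_arm:
  moves:
    - {"x": -3.3,"y": -4.1,"roll": -9.1}
    - {"x": -2.6,"y": -4.6,"roll": -9.1}
    - {"x": -1.9,"y": -4.9,"roll": -9.1}
    - {"x": -1.1,"y": -5.2,"roll": -9.1}
    - {"x": -0.2,"y": -5.3,"roll": -9.1}

```text
validation failed for argument at $.mo...
```

>>> move_arm:
  moves:
    - {"x": 0.6,"y": -5.2,"roll": -9.1}
    - {"x": 1.4,"y": -5.1,"roll": -9.1}
    - {"x": 2.2,"y": -4.8,"roll": -9.1}
    - {"x": 2.9,"y": -4.4,"roll": -9.1}
    - {"x": 3.6,"y": -3.9,"roll": -9.1}

```text
validation failed for argument at $.mo...
```

>>> move_arm:
  moves:
    - {"x": 4.2,"y": -3.2,"roll": -9.1}
    - {"x": 4.6,"y": -2.5,"roll": -9.1}
    - {"x": 5.0,"y": -1.8,"roll": -9.1}
    - {"gripper": 30}
    - {"gripper": 30}

```text
validation failed for argument at $.mo...
```

```bash
python3 - <<'E'
from h import *
st(); c=cam('wrist'); save(c,'w1'); st()
E
```

```text
t 0.2 pos [ 0.1682 -0.5497  0.4041] x [ 0.292 -0.956 -0.001] y [-0.956 -0.292 -0.   ] z [-0.     0.001 -1.   ] F [ 0.5  0.1 -0.6] op 0.997 q6 -0.21
t 0.25 pos [ 0.1682 -0.5498  0.4042] x [ 0.292 -0.956 -0.001] y [-0.956 -0.292 -0.   ] z [-0.     0.001 -1.   ] F [ 0.4  0.9 -0.2] op 1.002 q6 -0.21
```

View pics/w1.png

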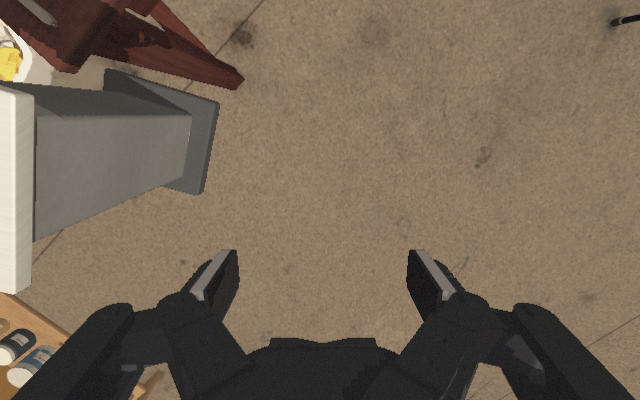

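The moves were refused and the view is unchanged. The rows probably need every key, so I'll send full rows.

>>> move_arm:
  moves:
    - {"gripper": 30,"x": -3.3,"y": -4.1,"z": 0,"roll": -9.1}
    - {"gripper": 30,"x": -2.6,"y": -4.6,"z": 0,"roll": -9.1}
    - {"gripper": 30,"x": -1.9,"y": -4.9,"z": 0,"roll": -9.1}
    - {"gripper": 30,"x": -1.1,"y": -5.2,"z": 0,"roll": -9.1}
    - {"gripper": 30,"x": -0.2,"y": -5.3,"z": 0,"roll": -9.1}

```text
time_s: 0.88
eef_pos: [0.3168, -0.3295, 0.4048]
eef_rot: [0.0, 0.972, -0.235, 0.0]
wrist_force: [1.2, -0.4, -0.3]
opening: 0.296
```

>>> move_arm:
  moves:
    - {"gripper": 30,"x": 0.6,"y": -5.2,"z": 0,"roll": -9.1}
    - {"gripper": 30,"x": 1.4,"y": -5.1,"z": 0,"roll": -9.1}
    - {"gripper": 30,"x": 2.2,"y": -4.8,"z": 0,"roll": -9.1}
    - {"gripper": 30,"x": 2.9,"y": -4.4,"z": 0,"roll": -9.1}
    - {"gripper": 30,"x": 3.6,"y": -3.9,"z": 0,"roll": -9.1}

```text
time_s: 1.5
eef_pos: [0.4637, -0.1102, 0.4049]
eef_rot: [0.0, 0.987, 0.159, 0.0]
wrist_force: [0.2, -0.8, -0.3]
opening: 0.301
```

>>> move_arm:
  moves:
    - {"gripper": 30,"x": 4.2,"y": -3.2,"z": 0,"roll": -9.1}
    - {"gripper": 30,"x": 4.6,"y": -2.5,"z": 0,"roll": -9.1}
    - {"gripper": 30,"x": 5.0,"y": -1.8,"z": 0,"roll": -9.1}

```text
time_s: 1.88
eef_pos: [0.5531, 0.0205, 0.4047]
eef_rot: [0.0, 0.922, 0.388, 0.0]
wrist_force: [1.4, 0.3, 0.4]
opening: 0.303
```

```bash
python3 - <<'E'
from h import *
st(); c=cam('wrist'); save(c,'w2'); np.save('w2W.npy',c['W'])
E
```

```text
t 1.88 pos [0.5531 0.0205 0.4047] x [ 0.699  0.715 -0.   ] y [ 0.715 -0.699  0.   ] z [ 0. -0. -1.] F [1.4 0.3 0.4] op 0.303 q6 -0.97
```

View pics/w2.png

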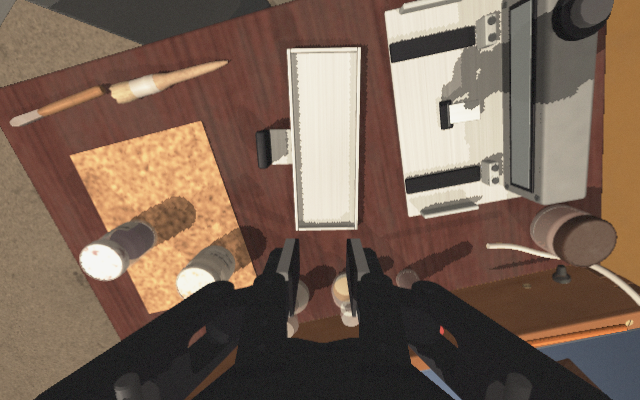

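W2 shows the tray rim corners at (288,48), (361,46), (358,230) and (297,229), and the pull bar at (264,148) with a bracket behind it. The reader base front edge runs from (386,10) to (410,217), the switch is at (460,112), the head is on the right and the jars are at lower left.

```bash
python3 - <<'E'
from h import *
c=cam('wrist')
def show(n,l,z):
    P=plane(c,l,z); print(n,np.round(P[:,:2],4).tolist()); return P
def ang(a,b): d=b-a; return round(np.degrees(np.arctan2(d[1],d[0])),1)
t=show('tray rim FL,RL,RR,FR',[(288,48),(361,46),(358,230),(297,229)],.014)
print('c',t.mean(0)[:2],np.linalg.norm(t-np.roll(t,-1,0),axis=1),'x-ang',ang(t[0],t[1]),ang(t[3],t[2]),ang(t[2],t[1])-90,ang(t[3],t[0])-90)
b=show('bar',[(257,131),(271,129),(271,166),(260,168)],.036); print('bar c',b.mean(0))
r=show('base front L,R, R-cheek..',[(386,10),(410,217)],.006); print(np.linalg.norm(r[0]-r[1]),'xang',ang(r[1],r[0])-90)
rn=show('runners L front,back;R front,back (z.014)',[(391,52),(474,38),(406,185),(480,178)],.014); print(ang(rn[0],rn[1]),ang(rn[2],rn[3]),ang(rn[2],rn[0])-90)
show('switch tip',[(479,112)],.025)
h=show('head front top near edge',[(511,3),(507,190)],.08);print(ang(h[1],h[0])-90)
show('button',[(588,8)],.09)
im=c['img'];a=im[195:310,60:260];cv2.imwrite('pics/jars1.png',cv2.resize(a,None,fx=3.5,fy=3.5,interpolation=cv2.INTER_CUBIC)[:,:,::-1])
E
```

```text
tray rim FL,RL,RR,FR [[0.4253, 0.097], [0.4809, 0.1579], [0.6457, 0.006], [0.5873, -0.0524]]
c [0.53480065 0.05210046] [0.08247901 0.22408891 0.08258857 0.22039674] x-ang 47.6 45.0 47.30000000000001 47.30000000000001
bar [[0.4651, 0.0084], [0.4747, 0.0216], [0.504, -0.0095], [0.4966, -0.0207]]
bar c [ 4.85091786e-01 -4.61088802e-05  3.60000000e-02]
base front L,R, R-cheek.. [[0.4728, 0.2039], [0.6839, 0.0684]]
0.25085831004830145 xang 57.30000000000001
runners L front,back;R front,back (z.014) [[0.5091, 0.1784], [0.5627, 0.2547], [0.642, 0.0925], [0.7007, 0.1668]]
54.9 51.7 57.099999999999994
switch tip [[0.6286, 0.2086]]
head front top near edge [[0.5515, 0.2616], [0.6951, 0.1632]]
55.599999999999994
button [[0.5991, 0.3011]]
```

View pics/jars1.png

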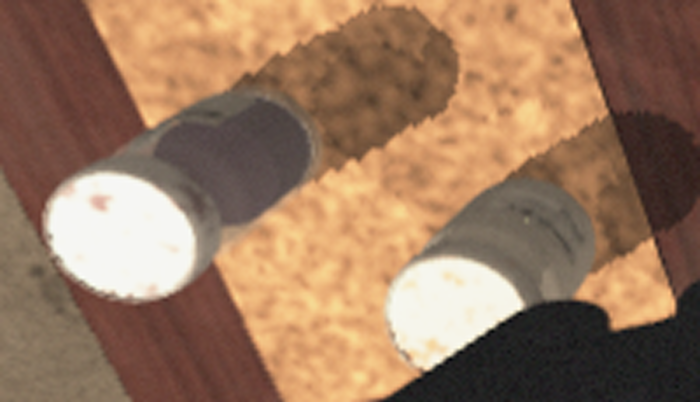

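Jars1 shows the slim jar with dark contents and its label towards the upper edge (text near crop (210,115)). The tub has print at crop (540,215). The wrist and side positions differ by about 8 mm, so I'll recheck from lower and at rest.

```bash
python3 - <<'E'
from h import *
st()
b=np.array([.482,-.002]); a=np.radians(46.5); y=np.array([np.sin(a),-np.cos(a)])
p=b+.09*y; plan([p[0],p[1],.30],46.5)
E
```

```text
t 1.98 pos [0.5539 0.0226 0.4045] x [0.698 0.716 0.002] y [ 0.716 -0.698 -0.   ] z [ 0.001  0.001 -1.   ] F [ 0.1 -1.1 -0.2] op 0.3 q6 -0.97
[{"x": -2.22, "y": 1.86, "z": 3.48, "roll": -0.25}, {"x": -2.23, "y": 1.85, "z": 3.48, "roll": -0.25}, {"x": -2.24, "y": 1.84, "z": 3.48, "roll": -0.25}]
```

>>> move_arm:
  moves:
    - {"gripper": 30,"x": -2.2,"y": 1.8,"z": 3.5,"roll": -0.3}
    - {"gripper": 30,"x": -2.2,"y": 1.8,"z": 3.5,"roll": -0.3}
    - {"gripper": 30,"x": -2.2,"y": 1.8,"z": 3.5,"roll": 0}
    - {"gripper": 30,"x": 0,"y": 0,"z": 0,"roll": 0}
    - {"gripper": 30,"x": 0,"y": 0,"z": 0,"roll": 0}

```text
time_s: 2.6
eef_pos: [0.545, -0.0662, 0.3005]
eef_rot: [0.0, 0.921, 0.39, 0.0]
wrist_force: [0.2, -0.5, 0.4]
opening: 0.301
```

```bash
python3 - <<'E'
from h import *
st(); c=cam('wrist'); save(c,'w3'); 
E
```

```text
t 2.6 pos [ 0.545  -0.0662  0.3005] x [0.697 0.718 0.001] y [ 0.718 -0.697  0.001] z [ 0.001  0.    -1.   ] F [ 0.2 -0.5  0.4] op 0.301 q6 -1.14
```

View pics/w3.png

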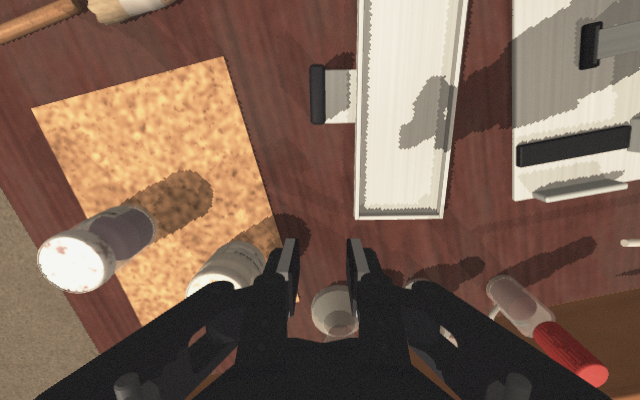

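W3 shows the pull bar top at (310-325, 65-123), with a lower plate about as wide linking it to the tray wall at x≈357. The tray's front-right rim corner is at (357,216).

```bash
python3 - <<'E'
from h import *
c=cam('wrist'); T=st()
b=plane(c,[(310,66),(325,65),(325,122),(312,123)],.036); print('bar',np.round(b[:,:2],4).tolist(),b.mean(0))
t=plane(c,[(356,216),(443,216),(467,0),(358,30)],.014); print(np.round(t[:,:2],4).tolist()); 
d=t[3]-t[0]; print('front wall normal ang',np.degrees(np.arctan2(d[1],d[0]))-90, 'rear', np.degrees(np.arctan2(*(t[2]-t[1])[[1,0]]))-90,'w',np.linalg.norm(t[0]-t[1]))
m=b.mean(0); mid=(t[0]+t[1])/2; d/=np.linalg.norm(d); print('centre from corner',mid+.111*d)
f=plane(c,[(519,200),(513,100),(519,146),(518,166)],.006);print('reader base edge',np.round(f[:,:2],4).tolist())
print('grasp proj', proj(c,[T[:3,3]-[0,0,.155]]))
plan([m[0],m[1],.24],46.5)
E
```

```text
t 2.7 pos [ 0.5454 -0.0657  0.3013] x [0.695 0.719 0.001] y [ 0.719 -0.695  0.002] z [ 0.003 -0.001 -1.   ] F [ 0.6  0.5 -0.5] op 0.301 q6 -1.14
bar [[0.4624, 0.0012], [0.4697, 0.0098], [0.4993, -0.0188], [0.4927, -0.0267]] [ 0.48102909 -0.00861048  0.036     ]
[[0.5826, -0.0578], [0.6401, 0.0016], [0.5108, 0.1225], [0.4675, 0.0485]]
front wall normal ang 47.27103645343098 rear 46.93344515500388 w 0.0827149354962488
centre from corner [0.52981636 0.04720582 0.014     ]
reader base edge [[0.6825, 0.0646], [0.6009, 0.1112], [0.6384, 0.0931], [0.6536, 0.0822]]
grasp proj [[323.50915732 268.31759465]]
[{"x": -0.19, "y": -4.3, "z": 3.07, "roll": -0.28}, {"x": -0.17, "y": -4.3, "z": 3.07, "roll": -0.28}]
```

```bash
python3 - <<'E'
from h import *
plan([.66,.14,.34],57)
E
```

```text
[{"x": 4.55, "y": -1.21, "z": -0.77, "roll": -2.21}, {"x": 4.59, "y": -1.04, "z": -0.77, "roll": -2.21}, {"x": 4.63, "y": -0.86, "z": -0.77, "roll": -2.21}, {"x": 4.66, "y": -0.68, "z": -0.77, "roll": -2.21}, {"x": 4.68, "y": -0.5, "z": -0.77, "roll": -2.21}]
```

>>> move_arm:
  moves:
    - {"gripper": 30,"x": 4.6,"y": -1.2,"z": -0.8,"roll": -2.2}
    - {"gripper": 30,"x": 4.6,"y": -1.0,"z": -0.8,"roll": -2.2}
    - {"gripper": 30,"x": 4.6,"y": -0.9,"z": -0.8,"roll": -2.2}
    - {"gripper": 30,"x": 4.7,"y": -0.7,"z": -0.8,"roll": -2.2}
    - {"gripper": 30,"x": 4.7,"y": -0.5,"z": -0.8,"roll": -2.2}

```text
time_s: 3.32
eef_pos: [0.6607, 0.1427, 0.3419]
eef_rot: [0.001, 0.879, 0.478, 0.001]
wrist_force: [1.0, -0.1, 0.2]
opening: 0.296
```

>>> move_arm:
  moves:
    - {"gripper": 30,"x": 0,"y": 0,"z": 0,"roll": 0}
    - {"gripper": 30,"x": 0,"y": 0,"z": 0,"roll": 0}

```text
time_s: 3.58
eef_pos: [0.6597, 0.1408, 0.3404]
eef_rot: [0.0, 0.879, 0.477, 0.0]
wrist_force: [0.1, 0.3, -0.6]
opening: 0.302
```

```bash
python3 - <<'E'
from h import *
st(); c=cam('wrist'); save(c,'w4'); 
E
```

```text
t 3.58 pos [0.6597 0.1408 0.3404] x [0.545 0.838 0.   ] y [ 0.838 -0.545  0.001] z [ 0.001 -0.    -1.   ] F [ 0.1  0.3 -0.6] op 0.302 q6 -0.96
```

View pics/w4.png

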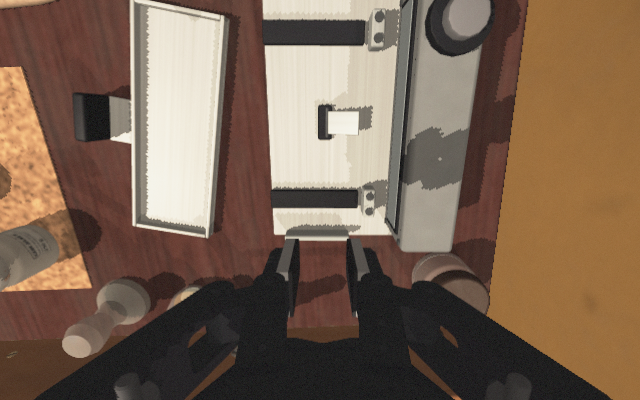

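W4 shows the base front edge from (262,0) to (274,234) and the switch from hinge (325,122) to tip edge (359,122). The runners are at rows 31 and 198, the stops are at (372,30) and (365,200), and the head's right end is at (407-452,250). The button is at (467,14).

```bash
python3 - <<'E'
from h import *
c=cam('wrist'); T=st()
def show(n,l,z):
    P=plane(c,l,z)[:,:2]; print(n,np.round(P,4).tolist()); return P
def ang(d): return round(np.degrees(np.arctan2(d[1],d[0])),2)
e=show('base edge',[(262,2),(274,234)],.006); print('ang',ang(e[0]-e[1])-90)
h=show('head top front',[(415,2),(407,250)],.08); print('ang',ang(h[0]-h[1])-90)
hb=show('head top right f/b',[(407,250),(452,250)],.08); print(ang(hb[1]-hb[0]),np.linalg.norm(hb[1]-hb[0]))
s=show('tip',[(359,122)],.025); hg=show('hinge blk',[(325,122)],.012)
a=np.radians(57); x=np.array([np.cos(a),np.sin(a)]); y=np.array([-x[1],x[0]])
rn=show('runner mid L,R @back',[(350,31),(350,198)],.014)
st_=show('stops L,R front bottom-ish',[(367,30),(361,199)],.028)
bt=show('button',[(467,14)],.092)
ce=show('cheek R top',[(316,233)],.026)
for n,p in [('edge',e.mean(0)),('headRf',hb[0]),('headRb',hb[1]),('tip',s[0]),('hinge',hg[0]),('runL',rn[0]),('runR',rn[1]),('stL',st_[0]),('stR',st_[1]),('but',bt[0]),('cheekR',ce[0])]:
    q=p-np.array([.600,.170]); print(n,np.round([q@x*1000,q@y*1000],1))
E
```

```text
t 3.67 pos [0.6596 0.1396 0.3399] x [ 0.547  0.837 -0.   ] y [ 0.837 -0.547 -0.   ] z [-0. -0. -1.] F [-0.2  0.5  0.6] op 0.301 q6 -0.96
base edge [[0.4865, 0.1862], [0.6788, 0.0605]]
ang 56.84
head top front [[0.5714, 0.2732], [0.7356, 0.1788]]
ang 60.120000000000005
head top right f/b [[0.7356, 0.1788], [0.7573, 0.2121]]
56.94 0.03966811340939321
tip [[0.624, 0.2043]]
hinge blk [[0.6065, 0.1769]]
runner mid L,R @back [[0.5517, 0.2397], [0.6873, 0.1566]]
stops L,R front bottom-ish [[0.5613, 0.2496], [0.6901, 0.1665]]
button [[0.5977, 0.2939]]
cheek R top [[0.6971, 0.1066]]
edge [-48.6 -10.9]
headRf [  81.3 -109. ]
headRb [ 120.9 -109. ]
tip [41.8 -1.4]
hinge [ 9.4 -1.7]
runL [32.1 78.5]
runR [ 36.3 -80.5]
stL [45.7 75.8]
stR [ 46.2 -77.5]
but [102.6  69.4]
cheekR [  -0.3 -115.9]
```

```bash
python3 - <<'E'
from h import *
plan([.481,-.0085,.25],47)
E
```

```text
[{"x": -4.43, "y": -1.37, "z": 1.8, "roll": 1.97}, {"x": -4.48, "y": -1.22, "z": 1.8, "roll": 1.97}, {"x": -4.52, "y": -1.06, "z": 1.8, "roll": 1.97}, {"x": -4.55, "y": -0.91, "z": 1.8, "roll": 1.97}, {"x": -4.58, "y": -0.75, "z": 1.8, "roll": 1.97}]
```

>>> move_arm:
  moves:
    - {"gripper": 30,"x": -4.4,"y": -1.4,"z": 1.8,"roll": 2.0}
    - {"gripper": 30,"x": -4.5,"y": -1.2,"z": 1.8,"roll": 2.0}
    - {"gripper": 30,"x": -4.5,"y": -1.1,"z": 1.8,"roll": 2.0}
    - {"gripper": 30,"x": -4.6,"y": -0.9,"z": 1.8,"roll": 2.0}
    - {"gripper": 30,"x": -4.6,"y": -0.7,"z": 1.8,"roll": 2.0}

```text
time_s: 4.3
eef_pos: [0.4794, -0.0099, 0.2494]
eef_rot: [0.0, 0.918, 0.397, 0.0]
wrist_force: [0.2, -0.1, -0.7]
opening: 0.301
```

>>> move_arm:
  moves:
    - {"gripper": 30,"x": 0,"y": 0,"z": 0,"roll": 0}
    - {"gripper": 30,"x": 0,"y": 0,"z": 0,"roll": 0}

```text
time_s: 4.55
eef_pos: [0.4815, -0.0091, 0.2504]
eef_rot: [0.0, 0.918, 0.397, 0.001]
wrist_force: [-0.3, -0.7, -0.5]
opening: 0.3
```

```bash
python3 - <<'E'
from h import *
st(); plan([.481,-.0085,.21],47); c=cam('wrist')
cv2.imwrite('pics/w5.png',c['img'][:,:,::-1])
E
```

```text
t 4.55 pos [ 0.4815 -0.0091  0.2504] x [0.684 0.729 0.001] y [ 0.729 -0.684  0.001] z [ 0.002 -0.    -1.   ] F [-0.3 -0.7 -0.5] op 0.3 q6 -1.08
[{"x": 0.0, "y": -0.08, "z": 4.04, "roll": -0.19}]
```

View pics/w5.png

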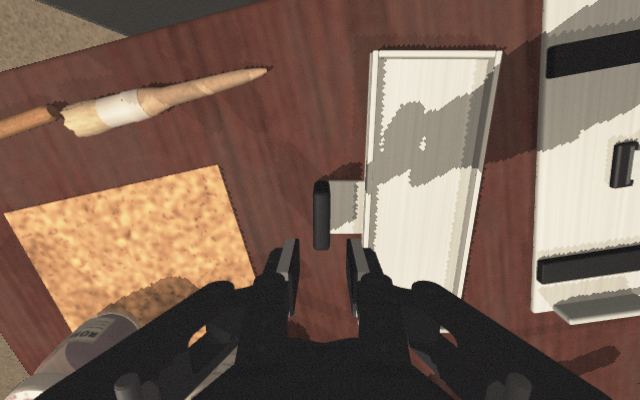

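W5 shows the bar at (321,215), between the finger columns 297 and 350. I'll descend and close.

```bash
python3 - <<'E'
from h import *
c=cam('wrist'); print(plane(c,[(321,183),(321,248)],.036), proj(c,[.481,-.0085,.036]))
E
```

```text
[[ 0.46044647  0.00986733  0.036     ]
 [ 0.4948344  -0.02244427  0.036     ]] [[322.00237949 222.05580654]]
```

>>> move_arm:
  moves:
    - {"gripper": 30,"x": 0,"y": 0,"z": 4.0,"roll": 0}
    - {"gripper": 30,"x": 0,"y": 0,"z": 1.5,"roll": 0}
    - {"gripper": 30,"x": 0,"y": 0,"z": 1.0,"roll": 0}
    - {"gripper": 30,"x": 0,"y": 0,"z": 0,"roll": 0}
    - {"gripper": 30,"x": 0,"y": 0,"z": 0,"roll": 0}

```text
time_s: 5.28
eef_pos: [0.4817, -0.0084, 0.1854]
eef_rot: [0.0, 0.917, 0.398, 0.001]
wrist_force: [0.2, -0.1, 0.6]
opening: 0.303
```

>>> move_arm:
  moves:
    - {"gripper": 0,"x": 0,"y": -0.3,"z": 0.2,"roll": 0}
    - {"gripper": 0,"x": 0,"y": 0,"z": 0,"roll": 0}
    - {"gripper": 0,"x": 0,"y": 0,"z": 0,"roll": 0}
    - {"gripper": 0,"x": 0,"y": 0,"z": 0,"roll": 0}

```text
time_s: 5.78
eef_pos: [0.4801, -0.0068, 0.1842]
eef_rot: [0.001, 0.917, 0.398, 0.001]
wrist_force: [0.2, -2.3, 5.4]
opening: 0.13
```

>>> move_arm:
  moves:
    - {"gripper": 0,"x": 0,"y": 0,"z": -2.0,"roll": 0}
    - {"gripper": 0,"x": 0,"y": 0,"z": -3.0,"roll": 0}
    - {"gripper": 0,"x": 0,"y": 0,"z": -3.0,"roll": 0}
    - {"gripper": 0,"x": 0,"y": 0,"z": 0,"roll": 0}
    - {"gripper": 0,"x": 0,"y": 0,"z": 0,"roll": 0}

```text
time_s: 6.4
eef_pos: [0.4783, -0.0061, 0.2618]
eef_rot: [-0.0, 0.917, 0.398, -0.001]
wrist_force: [-0.3, 0.4, -3.0]
opening: 0.127
```

```bash
python3 - <<'E'
from h import *
T=st(); O=np.array([.6003,.1693]); a=np.radians(56.9); x=np.array([np.cos(a),np.sin(a)])
g=O-.076*x; print(g); plan([g[0],g[1],.265],56.9)
c=cam('wrist'); save(c,'w6')
E
```

```text
t 6.4 pos [ 0.4783 -0.0061  0.2618] x [ 0.683  0.73  -0.001] y [ 0.73  -0.683 -0.001] z [-0.001  0.    -1.   ] F [-0.3  0.4 -3. ] op 0.127 q6 -1.08
[0.55879625 0.10563338]
[{"x": 4.55, "y": -0.59, "z": -0.11, "roll": -3.33}, {"x": 4.58, "y": -0.32, "z": -0.11, "roll": -3.33}, {"x": 4.59, "y": -0.05, "z": -0.11, "roll": -3.33}]
```

View pics/w6.png

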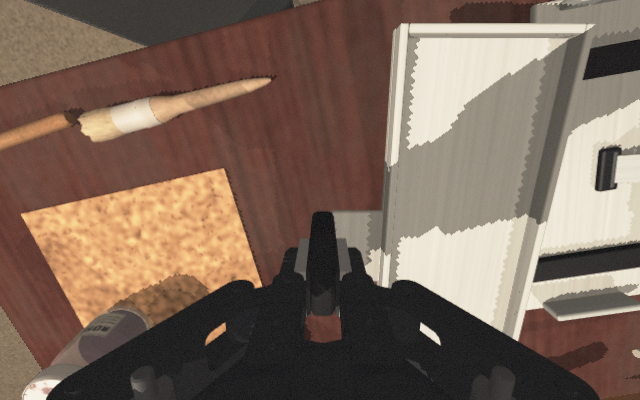

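W6 shows the tray lifted level by its pull. Rim left corners are at about (398,25) front and (595,24) rear. I'll check the tray's offset in the hand.

```bash
python3 - <<'E'
from h import *
c=cam('wrist'); T=T_tool(ctrl.get_obs())
P=plane(c,[(398,25),(595,24),(384,250)],.0916)
for p in P: q=p-T[:3,3]; print(np.round([q@T[:3,0]*1000,q@T[:3,1]*1000],1))
E
```

```text
[  32.  -109.1]
[ 116.2 -109.3]
[32.5 -2.7]
```

>>> move_arm:
  moves:
    - {"gripper": 0,"x": 4.5,"y": -0.6,"z": -0.2,"roll": -3.3}
    - {"gripper": 0,"x": 4.6,"y": -0.3,"z": -0.1,"roll": -3.3}
    - {"gripper": 0,"x": 4.6,"y": 0,"z": 0,"roll": -3.3}
    - {"gripper": 0,"x": 0,"y": 0,"z": 0,"roll": 0}
    - {"gripper": 0,"x": 0,"y": 0,"z": 0,"roll": 0}

```text
time_s: 7.12
eef_pos: [0.559, 0.1049, 0.264]
eef_rot: [-0.001, 0.88, 0.476, -0.002]
wrist_force: [-0.1, 0.6, -3.1]
opening: 0.127
```

>>> move_arm:
  moves:
    - {"gripper": 0,"x": 0,"y": 0,"z": 3.0,"roll": 0}
    - {"gripper": 0,"x": 0,"y": 0,"z": 2.0,"roll": 0}
    - {"gripper": 0,"x": 0,"y": 0,"z": 1.0,"roll": 0}
    - {"gripper": 0,"x": 0.3,"y": 0,"z": 0.3,"roll": 0}
    - {"gripper": 0,"x": 0,"y": 0,"z": 0,"roll": 0}

```text
time_s: 7.75
eef_pos: [0.5619, 0.1075, 0.2031]
eef_rot: [0.0, 0.88, 0.476, 0.0]
wrist_force: [-0.1, -0.6, -2.7]
opening: 0.126
```

>>> move_arm:
  moves:
    - {"gripper": 0,"x": 0.2,"y": 0,"z": 0.2,"roll": 0}
    - {"gripper": 0,"x": 0.1,"y": 0,"z": 0.1,"roll": 0}
    - {"gripper": 0,"x": 0,"y": 0,"z": 0,"roll": 0}

```text
time_s: 8.12
eef_pos: [0.5633, 0.1101, 0.1999]
eef_rot: [0.0, 0.88, 0.476, 0.0]
wrist_force: [0.4, -0.1, -1.7]
opening: 0.129
```

```bash
cat >> h.py <<'E'
O=np.array([.6003,.1693]); ra=np.radians(56.9); rx=np.array([np.cos(ra),np.sin(ra)]); ry=np.array([-rx[1],rx[0]])
def rd(p): q=np.asarray(p)[:2]-O; return np.round([q@rx*1000,q@ry*1000],1)
E
python3 - <<'E'
from h import *
T=st(); print(rd(T[:3,3])); c=cam('wrist'); save(c,'w7'); save(cam('side'),'s7')
E
```

```text
t 8.12 pos [0.5633 0.1101 0.1999] x [0.547 0.837 0.   ] y [ 0.837 -0.547  0.   ] z [ 0.001  0.    -1.   ] F [ 0.4 -0.1 -1.7] op 0.129 q6 -1.01
[-69.8  -1.3]
```

>>> move_arm:
  moves:
    - {"gripper": 0,"x": 0.1,"y": 0,"z": 0.2,"roll": 0}
    - {"gripper": 0,"x": 0,"y": 0,"z": 0,"roll": 0}
    - {"gripper": 0,"x": 0,"y": 0,"z": 0,"roll": 0}

```text
time_s: 8.6
eef_pos: [0.5637, 0.1106, 0.1982]
eef_rot: [0.0, 0.88, 0.476, -0.0]
wrist_force: [-4.2, -2.7, 5.5]
opening: 0.13
```

>>> move_arm:
  moves:
    - {"gripper": 28,"x": 0,"y": 0,"z": 0,"roll": 0}
    - {"gripper": 28,"x": 0,"y": 0,"z": 0,"roll": 0}
    - {"gripper": 28,"x": 0,"y": 0,"z": -2.0,"roll": 0}
    - {"gripper": 28,"x": 0,"y": 0,"z": -4.0,"roll": 0}
    - {"gripper": 28,"x": 0,"y": 0,"z": -4.0,"roll": 0}

```text
time_s: 9.22
eef_pos: [0.5637, 0.1108, 0.3]
eef_rot: [0.0, 0.88, 0.476, 0.0]
wrist_force: [0.2, -0.7, -0.5]
opening: 0.272
```

```bash
python3 - <<'E'
from h import *
T=st(); print(rd(T[:3,3])); c=cam('wrist'); save(c,'w8'); s=cam('side'); save(s,'s8')
a=cv2.resize(s['img'][145:235,260:390],None,fx=4,fy=4,interpolation=cv2.INTER_CUBIC)
b=cv2.resize(c['img'],(480,300)); b=np.vstack([b,np.zeros((60,480,3),np.uint8)])
b=cv2.resize(b,(480,360)); a=cv2.resize(a,(480,332)); a=np.vstack([a,np.zeros((28,480,3),np.uint8)])
cv2.imwrite('pics/v8.png',cv2.resize(np.hstack([a,b]),(800,300))[:,:,::-1])
E
```

```text
t 9.22 pos [0.5637 0.1108 0.3   ] x [0.547 0.837 0.001] y [ 0.837 -0.547  0.001] z [ 0.001  0.    -1.   ] F [ 0.2 -0.7 -0.5] op 0.272 q6 -1.0
[-69.   -1.3]
```

View pics/v8.png

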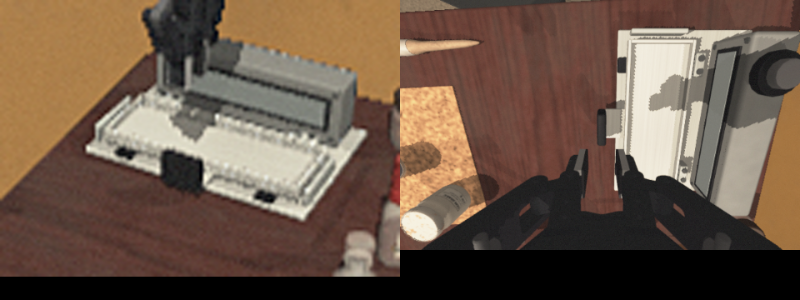

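V8 shows the tray lying flat in the reader, its rear edge by the stops and the switch covered. Next I'll view the jar labels from the +y side.

```bash
python3 - <<'E'
from h import *
plan([.585,.0,.30],90)
E
```

```text
[{"x": -2.06, "y": 1.92, "z": 0.11, "roll": -8.3}, {"x": -2.31, "y": 1.6, "z": 0.11, "roll": -8.3}, {"x": -2.52, "y": 1.25, "z": 0.11, "roll": -8.3}, {"x": -2.67, "y": 0.87, "z": 0.11, "roll": -8.3}]
```

>>> move_arm:
  moves:
    - {"gripper": 90,"x": -2.1,"y": 1.9,"z": 0,"roll": -8.3}
    - {"gripper": 90,"x": -2.3,"y": 1.6,"z": 0,"roll": -8.3}
    - {"gripper": 90,"x": -2.5,"y": 1.2,"z": 0,"roll": -8.3}
    - {"gripper": 90,"x": -2.7,"y": 0.9,"z": 0,"roll": -8.3}
    - {"gripper": 90,"x": 0,"y": 0,"z": 0,"roll": 0}

```text
time_s: 9.95
eef_pos: [0.5826, -0.0018, 0.2983]
eef_rot: [0.0, 0.708, 0.706, 0.0]
wrist_force: [-1.3, 0.6, 0.4]
opening: 0.898
```

```bash
cat > un.py <<'E'
from h import *
def unwrap(c,xy,r,z0,z1,W=360,H=70):
    az=np.radians(np.arange(W)-180.); zz=np.linspace(z1,z0,H)
    A,Z=np.meshgrid(az,zz); P=np.stack([xy[0]+r*np.cos(A),xy[1]+r*np.sin(A),Z],-1).reshape(-1,3)
    N=np.stack([np.cos(A),np.sin(A),0*A],-1).reshape(-1,3); vis=((c['W'][:3,3]-P)*N).sum(1)>0.02*0.3
    uv=proj(c,P).astype(np.float32).reshape(H,W,2)
    o=cv2.remap(c['img'],uv[...,0],uv[...,1],cv2.INTER_LINEAR); o[~vis.reshape(H,W)]=0; return o
E
python3 - <<'E'
from un import *
T=st(); c=cam('wrist'); save(c,'w9'); s=cam('side'); save(s,'s9')
# lid tops: bright blobs in wrist and side
for n,k in (('w',c),('s',s)):
    g=k['img'].astype(int); m=((g.min(2)>200)).astype(np.uint8)
    nn,l,stt,ce=cv2.connectedComponentsWithStats(m)
    for i in range(1,nn):
        if stt[i,4]>60: print(n,stt[i],np.round(ce[i],1),'z.082',np.round(plane(k,[ce[i]],.082)[0,:2],3),'z.068',np.round(plane(k,[ce[i]],.068)[0,:2],3))
E
```

```text
t 9.95 pos [ 0.5826 -0.0018  0.2983] x [ 0.003  1.    -0.   ] y [ 1.    -0.003  0.001] z [ 0.001 -0.    -1.   ] F [-1.3  0.6  0.4] op 0.898 q6 -1.77
w [591  77  49  45 230] [615.1  98.3] z.082 [0.501 0.176] z.068 [0.501 0.189]
w [ 473   87  155  131 8474] [557.3 164.1] z.082 [0.541 0.15 ] z.068 [0.544 0.162]
w [582  90  58  51 318] [610.6 114.5] z.082 [0.511 0.176] z.068 [0.511 0.189]
w [  30  120   72   72 3721] [ 67.1 155.5] z.082 [ 0.535 -0.168] z.068 [ 0.537 -0.18 ]
w [485 121  32  39  64] [499.2 142.3] z.082 [0.527 0.11 ] z.068 [0.529 0.119]
w [575 154  65  66 291] [607.  188.2] z.082 [0.558 0.187] z.068 [0.561 0.201]
w [436 207  13  13  67] [442.8 213.4] z.082 [0.575 0.08 ] z.068 [0.58  0.086]
w [ 437  255   63   47 1672] [467.8 274.3] z.082 [0.623 0.104] z.068 [0.631 0.112]
w [384 268  14  22 146] [391.9 280.1] z.082 [0.628 0.048] z.068 [0.636 0.052]
s [455 143  19  22 212] [460.8 154.4] z.082 [1.077 0.29 ] z.068 [1.091 0.316]
s [475 163 133  31 210] [542.8 176.7] z.082 [1.28  0.125] z.068 [1.3   0.148]
s [428 211  25  19 316] [440.2 220.4] z.082 [ 0.865 -0.076] z.068 [ 0.874 -0.058]
s [210 228  26   8  62] [223.5 231.3] z.082 [ 0.305 -0.082] z.068 [ 0.302 -0.064]
s [  422   230   218    93 11152] [523.8 273.4] z.082 [ 0.982 -0.278] z.068 [ 0.994 -0.265]
s [310 252  20  14 149] [320.3 258. ] z.082 [ 0.535 -0.195] z.068 [ 0.537 -0.18 ]
s [269 263  20  16 198] [278.2 269.9] z.082 [ 0.439 -0.225] z.068 [ 0.439 -0.211]
s [ 25 280 132  10 205] [ 95.6 284.4] z.082 [ 0.063 -0.239] z.068 [ 0.054 -0.225]
```

View pics/w9.png

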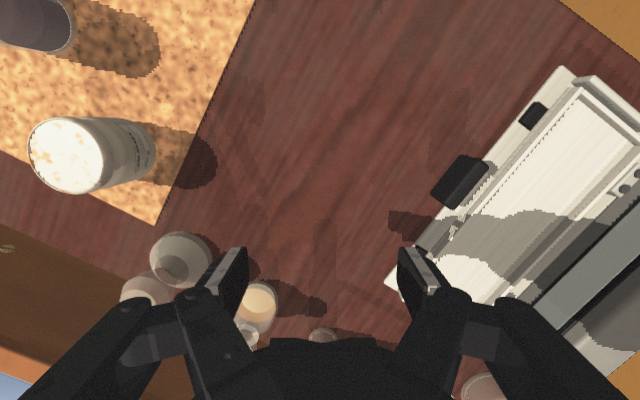

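W9 shows the tub lid at (67,156) with print on its right side facing +y, and the slim jar cut off at upper left. I'll shift 8 cm towards -x and unwrap both jars.

>>> move_arm:
  moves:
    - {"gripper": 90,"x": -0.8,"y": -4.0,"z": 0,"roll": 0}
    - {"gripper": 90,"x": -0.8,"y": -4.0,"z": 0,"roll": 0}
    - {"gripper": 90,"x": 0,"y": 0,"z": 0,"roll": 0}

```text
time_s: 10.42
eef_pos: [0.4999, -0.0151, 0.2971]
eef_rot: [-0.001, 0.707, 0.707, -0.001]
wrist_force: [-0.5, 0.4, -0.3]
opening: 0.901
```

```bash
python3 - <<'E'
from un import *
T=st(); c=cam('wrist'); save(c,'w10'); s=cam('side')
g=c['img'].astype(int); m=((g.min(2)>200)).astype(np.uint8); nn,l,stt,ce=cv2.connectedComponentsWithStats(m)
for i in range(1,nn):
    if stt[i,4]>500: print(stt[i],np.round(ce[i],1),'z.082',np.round(plane(c,[ce[i]],.082)[0,:2],3),'z.068',np.round(plane(c,[ce[i]],.068)[0,:2],3))
R_=[]
for xy,r,z1 in (((.440,-.223),.0245,.082),((.537,-.180),.028,.068)):
    for k in (c,s): R_.append(unwrap(k,xy,r,.002,z1)); R_.append(np.full((4,360,3),(255,0,0),np.uint8))
im=np.vstack(R_)
for a in range(0,360,30): im[:,a]=(0,255,0)
cv2.imwrite('pics/un.png',cv2.resize(im,None,fx=2,fy=1.9)[:,:,::-1])
E
```

```text
t 10.43 pos [ 0.4999 -0.0151  0.2971] x [0.001 1.    0.001] y [ 1.    -0.001 -0.003] z [-0.003  0.001 -1.   ] F [-0.5  0.4 -0.3] op 0.901 q6 -1.84
[ 443    0  140   53 1850] [521.6  24.9] z.082 [0.378 0.098] z.068 [0.374 0.106]
[   0  105   32   69 1636] [ 13.1 142.5] z.082 [ 0.444 -0.211] z.068 [ 0.445 -0.226]
[511 166  61  49 645] [547.4 184.8] z.082 [0.471 0.133] z.068 [0.475 0.145]
[549 192  72  38 905] [579.1 211.4] z.082 [0.49  0.159] z.068 [0.495 0.172]
[  77  233   65   61 2798] [109.7 263. ] z.082 [ 0.529 -0.169] z.068 [ 0.537 -0.18 ]
[ 472  277   86   36 1332] [512.6 293.7] z.082 [0.555 0.126] z.068 [0.565 0.137]
```

View pics/un.png

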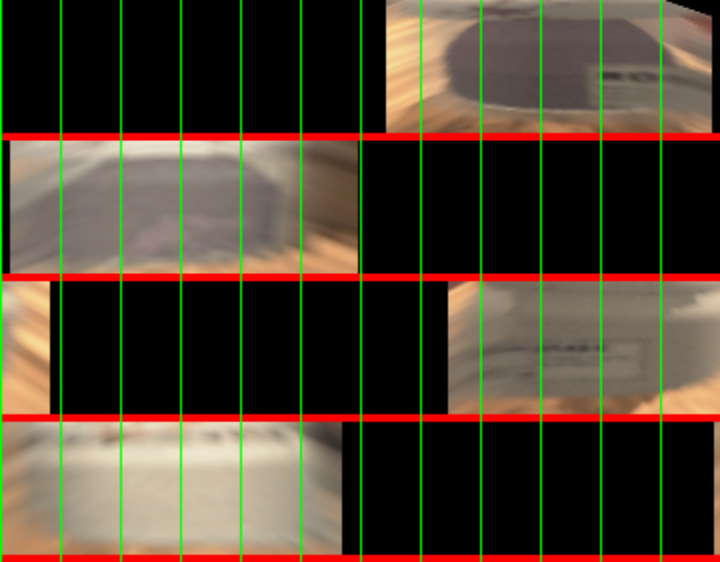

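Un.png (0.5° per pixel, azimuth = x/2-180) shows tub print around azimuth 85-142°. The slim label's left edge is at about 115° and it runs past 175°. I need closer views to fix the label centres.

>>> move_arm:
  moves:
    - {"gripper": 90,"x": 0,"y": 3.7,"z": 1.5,"roll": 0}
    - {"gripper": 90,"x": 0,"y": 3.8,"z": 4.0,"roll": 0}
    - {"gripper": 90,"x": 0,"y": 0,"z": 0,"roll": 0}
    - {"gripper": 90,"x": 0,"y": 0,"z": 0,"roll": 0}

```text
time_s: 11.02
eef_pos: [0.5777, -0.0157, 0.2428]
eef_rot: [-0.0, 0.707, 0.707, -0.0]
wrist_force: [-0.7, -0.0, 0.6]
opening: 0.899
```

```bash
python3 - <<'E'
from un import *
T=st(); c=cam('wrist'); save(c,'w11'); np.savez('w11.npz',**{k:c[k] for k in('img','W','K','D')})
plan([.293,-.204,.30],-30)
E
```

```text
t 11.03 pos [ 0.5777 -0.0157  0.2428] x [-0.001  1.     0.   ] y [ 1.     0.001 -0.   ] z [-0.  0. -1.] F [-0.7 -0.   0.6] op 0.899 q6 -1.8
[{"x": -1.45, "y": -2.19, "z": -0.43, "roll": 9.23}, {"x": -1.78, "y": -1.93, "z": -0.43, "roll": 9.23}, {"x": -2.07, "y": -1.62, "z": -0.43, "roll": 9.23}, {"x": -2.3, "y": -1.27, "z": -0.43, "roll": 9.23}, {"x": -2.47, "y": -0.88, "z": -0.43, "roll": 9.23}]
[{"x": -2.58, "y": -0.47, "z": -0.43, "roll": 9.23}, {"x": -2.62, "y": -0.05, "z": -0.43, "roll": 9.23}, {"x": -2.6, "y": 0.37, "z": -0.43, "roll": 9.23}, {"x": -2.51, "y": 0.78, "z": -0.43, "roll": 9.23}, {"x": -2.35, "y": 1.17, "z": -0.43, "roll": 9.23}]
[{"x": -2.13, "y": 1.53, "z": -0.43, "roll": 9.23}, {"x": -1.86, "y": 1.86, "z": -0.43, "roll": 9.23}, {"x": -1.53, "y": 2.13, "z": -0.43, "roll": 9.23}]
```

>>> move_arm:
  moves:
    - {"gripper": 90,"x": -1.4,"y": -2.2,"z": -3.0,"roll": 9.2}
    - {"gripper": 90,"x": -1.8,"y": -1.9,"z": -2.7,"roll": 9.2}
    - {"gripper": 90,"x": -2.1,"y": -1.6,"z": 0,"roll": 9.2}
    - {"gripper": 90,"x": -2.3,"y": -1.3,"z": 0,"roll": 9.2}
    - {"gripper": 90,"x": -2.5,"y": -0.9,"z": 0,"roll": 9.2}

```text
time_s: 11.7
eef_pos: [0.4667, -0.0891, 0.3024]
eef_rot: [0.002, 0.928, 0.372, 0.002]
wrist_force: [-0.2, 0.0, 1.2]
opening: 0.896
```

>>> move_arm:
  moves:
    - {"gripper": 90,"x": -2.6,"y": -0.5,"z": 0,"roll": 9.2}
    - {"gripper": 90,"x": -2.6,"y": 0,"z": 0,"roll": 9.2}
    - {"gripper": 90,"x": -2.6,"y": 0.4,"z": 0,"roll": 9.2}
    - {"gripper": 90,"x": -2.5,"y": 0.8,"z": 0,"roll": 9.2}
    - {"gripper": 90,"x": -2.4,"y": 1.2,"z": 0,"roll": 9.2}

```text
time_s: 12.32
eef_pos: [0.3575, -0.1629, 0.3019]
eef_rot: [0.002, 1.0, -0.02, 0.002]
wrist_force: [-0.4, -0.2, 0.6]
opening: 0.902
```

>>> move_arm:
  moves:
    - {"gripper": 90,"x": -2.1,"y": 1.5,"z": 0,"roll": 9.2}
    - {"gripper": 90,"x": -1.9,"y": 1.9,"z": 0,"roll": 9.2}
    - {"gripper": 90,"x": -1.5,"y": 2.1,"z": 2.0,"roll": 9.2}
    - {"gripper": 90,"x": 0,"y": 0,"z": 2.5,"roll": 0}
    - {"gripper": 90,"x": 0,"y": 0,"z": 0,"roll": 0}

```text
time_s: 12.95
eef_pos: [0.2924, -0.2058, 0.2551]
eef_rot: [0.0, 0.967, -0.256, 0.0]
wrist_force: [-1.0, 0.5, 0.6]
opening: 0.906
```

```bash
python3 - <<'E'
from un import *
T=st(); c=cam('wrist'); save(c,'w12'); d=dict(np.load('w11.npz'))
for k in (c,):
    g=k['img'].astype(int); m=((g.min(2)>195)).astype(np.uint8); nn,l,stt,ce=cv2.connectedComponentsWithStats(m)
    for i in range(1,nn):
        if stt[i,4]>400: print(stt[i],np.round(ce[i],1),'z.082',np.round(plane(k,[ce[i]],.082)[0,:2],3),'z.068',np.round(plane(k,[ce[i]],.068)[0,:2],3))
S=(.440,-.223);U=(.537,-.180)
R_=[]
for xy,r,z1,k in ((S,.0245,.082,c),(S,.0245,.082,d),(U,.028,.068,d),(U,.028,.068,c)):
    R_+=[unwrap(k,xy,r,.002,z1),np.full((3,360,3),(255,0,0),np.uint8)]
im=np.roll(np.vstack(R_),-180,1)  # az 0..360
for a in range(0,360,30): im[:,a]=(0,255,0)
im=cv2.resize(im[:,30:],None,fx=1.6,fy=1.9)
w=cv2.resize(c['img'],(256,160)); pad=np.zeros((im.shape[0],256,3),np.uint8); pad[:160]=w; pad[170:330]=cv2.resize(d['img'],(256,160))
cv2.imwrite('pics/un2.png',np.hstack([im,pad])[:,:,::-1])
E
```

```text
t 12.95 pos [ 0.2924 -0.2058  0.2551] x [ 0.869 -0.495  0.001] y [-0.495 -0.869  0.   ] z [ 0. -0. -1.] F [-1.   0.5  0.6] op 0.906 q6 -0.43
[  42    0  121   20 1396] [106.3  10.9] z.082 [ 0.269 -0.06 ] z.068 [ 0.263 -0.052]
[    0    60   149   267 18591] [ 52.7 208.2] z.082 [ 0.183 -0.114] z.068 [ 0.168 -0.112]
[ 554   97   86   93 5909] [598.5 143.2] z.082 [ 0.44  -0.222] z.068 [ 0.451 -0.23 ]
```

View pics/un2.png

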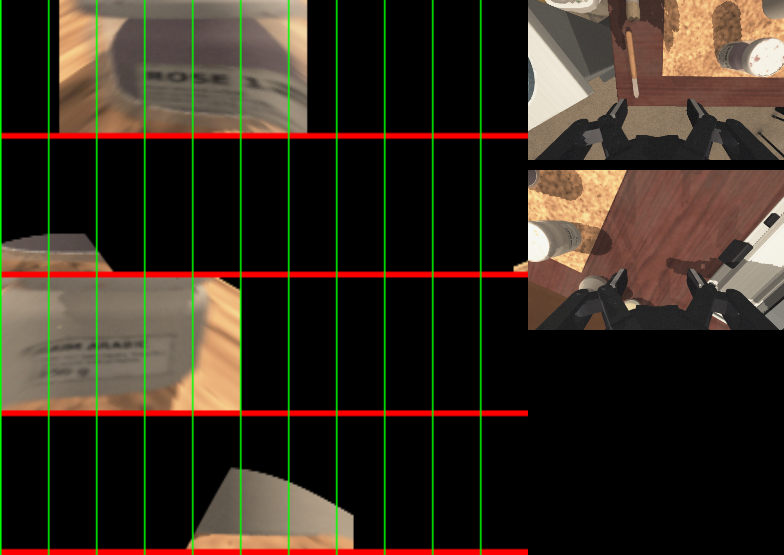

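Un2 (1.6 px per degree, x=0 at 30°) shows "ROSE 1…" on the slim jar. Its label runs from azimuth 116° to about 213°, so the centre is about 164°. "GUM ARABIC" on the tub runs from about 55° to 140°, so its centre is about 98°. The label must end up at 56.9°, so the slim jar turns -107.5° and the tub -41°.

```bash
python3 - <<'E'
from h import *
plan([.440,-.2225,.29],74.5)
E
```

```text
[{"x": 1.24, "y": -0.53, "z": -0.31, "roll": -9.46}, {"x": 1.31, "y": -0.32, "z": -0.31, "roll": -9.46}, {"x": 1.34, "y": -0.1, "z": -0.31, "roll": -9.46}, {"x": 1.34, "y": 0.12, "z": -0.31, "roll": -9.46}, {"x": 1.3, "y": 0.34, "z": -0.31, "roll": -9.46}]
[{"x": 1.23, "y": 0.55, "z": -0.31, "roll": -9.46}, {"x": 1.12, "y": 0.74, "z": -0.31, "roll": -9.46}, {"x": 0.98, "y": 0.92, "z": -0.31, "roll": -9.46}, {"x": 0.82, "y": 1.07, "z": -0.31, "roll": -9.46}, {"x": 0.63, "y": 1.19, "z": -0.31, "roll": -9.46}]
[{"x": 0.43, "y": 1.27, "z": -0.31, "roll": -9.46}]
```

>>> move_arm:
  moves:
    - {"gripper": 95,"x": 1.2,"y": -0.5,"z": -2.0,"roll": -9.5}
    - {"gripper": 95,"x": 1.3,"y": -0.3,"z": -1.5,"roll": -9.5}
    - {"gripper": 95,"x": 1.3,"y": -0.1,"z": 0,"roll": -9.5}
    - {"gripper": 95,"x": 1.3,"y": 0.1,"z": 0,"roll": -9.5}
    - {"gripper": 95,"x": 1.3,"y": 0.3,"z": 0,"roll": -9.5}

```text
time_s: 13.62
eef_pos: [0.3595, -0.2132, 0.2919]
eef_rot: [0.002, 0.987, 0.159, 0.001]
wrist_force: [0.3, -0.5, -0.1]
opening: 0.948
```

>>> move_arm:
  moves:
    - {"gripper": 95,"x": 1.2,"y": 0.6,"z": 0,"roll": -9.5}
    - {"gripper": 95,"x": 1.1,"y": 0.7,"z": 0,"roll": -9.5}
    - {"gripper": 95,"x": 1.0,"y": 0.9,"z": 0,"roll": -9.5}
    - {"gripper": 95,"x": 0.8,"y": 1.1,"z": 0,"roll": -9.5}
    - {"gripper": 95,"x": 0.6,"y": 1.2,"z": 0,"roll": -9.5}

```text
time_s: 14.25
eef_pos: [0.426, -0.221, 0.2921]
eef_rot: [0.002, 0.84, 0.543, 0.0]
wrist_force: [-0.2, 0.4, -0.7]
opening: 0.952
```

>>> move_arm:
  moves:
    - {"gripper": 95,"x": 0.4,"y": 1.3,"z": 0,"roll": -9.5}
    - {"gripper": 95,"x": 0,"y": 0,"z": 0,"roll": 0}
    - {"gripper": 95,"x": 0,"y": 0,"z": 0,"roll": 0}

```text
time_s: 14.62
eef_pos: [0.4383, -0.2226, 0.2906]
eef_rot: [0.001, 0.795, 0.607, 0.0]
wrist_force: [-0.3, -0.6, -0.5]
opening: 0.951
```

```bash
python3 - <<'E'
from h import *
st(); plan([.440,-.2225,.205],74.5)
s=cam('side'); print(proj(s,[.44,-.2225,.08]))
E
```

```text
t 14.62 pos [ 0.4383 -0.2226  0.2906] x [ 0.263  0.965 -0.001] y [ 0.965 -0.263  0.001] z [ 0.001 -0.001 -1.   ] F [-0.3 -0.6 -0.5] op 0.951 q6 -2.02
[{"x": 0.03, "y": 0.08, "z": 4.28, "roll": 0.13}, {"x": 0.03, "y": 0.08, "z": 4.28, "roll": 0.13}]
[[278.56445153 269.56565482]]
```

>>> move_arm:
  moves:
    - {"gripper": 95,"x": 0,"y": 0.2,"z": 4.3,"roll": 0}
    - {"gripper": 95,"x": 0,"y": 0,"z": 4.3,"roll": 0}
    - {"gripper": 95,"x": 0,"y": 0,"z": 0,"roll": 0}
    - {"gripper": 70,"x": 0,"y": 0,"z": 0,"roll": 0}
    - {"gripper": 65,"x": 0,"y": 0,"z": 0,"roll": 0}

```text
time_s: 15.3
eef_pos: [0.441, -0.2241, 0.2058]
eef_rot: [0.002, 0.794, 0.608, 0.0]
wrist_force: [0.4, -0.3, -0.1]
opening: 0.653
```

>>> move_arm:
  moves:
    - {"gripper": 40,"x": 0,"y": 0,"z": 0,"roll": 0}
    - {"gripper": 40,"x": 0,"y": 0,"z": 0,"roll": 0}
    - {"gripper": 40,"x": 0,"y": 0,"z": 0,"roll": 0}
    - {"gripper": 40,"x": 0,"y": 0,"z": 0,"roll": 0}

```text
time_s: 15.8
eef_pos: [0.441, -0.2241, 0.2059]
eef_rot: [0.002, 0.794, 0.608, 0.0]
wrist_force: [-1.9, 2.1, 8.6]
opening: 0.548
```

>>> move_arm:
  moves:
    - {"gripper": 40,"x": 0,"y": 0,"z": -2.0,"roll": 0}
    - {"gripper": 40,"x": 0,"y": 0,"z": -4.5,"roll": 0}
    - {"gripper": 40,"x": 0,"y": 0,"z": -4.5,"roll": 0}
    - {"gripper": 40,"x": 0,"y": 0,"z": 0,"roll": 0}

```text
time_s: 16.3
eef_pos: [0.4415, -0.2244, 0.3185]
eef_rot: [0.005, 0.794, 0.608, 0.001]
wrist_force: [-0.4, 0.7, -1.2]
opening: 0.542
```

```bash
python3 - <<'E'
from h import *
st(); p=O+.003*rx+.052*ry; print(p); plan([p[0],p[1],.32],-33)
E
```

```text
t 16.3 pos [ 0.4415 -0.2244  0.3185] x [ 0.26   0.966 -0.004] y [ 0.965 -0.26   0.009] z [ 0.007 -0.006 -1.   ] F [-0.4  0.7 -1.2] op 0.542 q6 -2.02
[0.55837693 0.20021046]
[{"x": 3.67, "y": 0.02, "z": -0.01, "roll": 8.99}, {"x": 3.63, "y": -0.56, "z": -0.01, "roll": 8.99}, {"x": 3.5, "y": -1.12, "z": -0.01, "roll": 8.99}, {"x": 3.28, "y": -1.65, "z": -0.01, "roll": 8.99}, {"x": 2.98, "y": -2.14, "z": -0.01, "roll": 8.99}]
[{"x": 2.61, "y": -2.58, "z": -0.01, "roll": 8.99}, {"x": 2.17, "y": -2.96, "z": -0.01, "roll": 8.99}, {"x": 1.69, "y": -3.26, "z": -0.01, "roll": 8.99}, {"x": 1.16, "y": -3.48, "z": -0.01, "roll": 8.99}, {"x": 0.6, "y": -3.62, "z": -0.01, "roll": 8.99}]
[{"x": 0.02, "y": -3.67, "z": -0.01, "roll": 8.99}, {"x": -0.55, "y": -3.63, "z": -0.01, "roll": 8.99}]
```

>>> move_arm:
  moves:
    - {"gripper": 40,"x": 3.7,"y": 0,"z": 0,"roll": 9.0}
    - {"gripper": 40,"x": 3.6,"y": -0.6,"z": 0,"roll": 9.0}
    - {"gripper": 40,"x": 3.5,"y": -1.1,"z": 0,"roll": 9.0}
    - {"gripper": 40,"x": 3.3,"y": -1.6,"z": 0,"roll": 9.0}
    - {"gripper": 40,"x": 3.0,"y": -2.1,"z": 0,"roll": 9.0}

```text
time_s: 16.92
eef_pos: [0.4891, -0.0454, 0.3129]
eef_rot: [-0.0, 0.967, 0.255, -0.0]
wrist_force: [0.2, 0.4, -1.3]
opening: 0.545
```

>>> move_arm:
  moves:
    - {"gripper": 40,"x": 2.6,"y": -2.6,"z": 0,"roll": 9.0}
    - {"gripper": 40,"x": 2.2,"y": -3.0,"z": 0,"roll": 9.0}
    - {"gripper": 40,"x": 1.7,"y": -3.3,"z": 0,"roll": 9.0}
    - {"gripper": 40,"x": 1.2,"y": -3.5,"z": 0,"roll": 9.0}
    - {"gripper": 40,"x": 0.6,"y": -3.6,"z": 0,"roll": 9.0}

```text
time_s: 17.55
eef_pos: [0.5384, 0.1324, 0.3128]
eef_rot: [0.0, 0.991, -0.134, -0.001]
wrist_force: [1.4, -0.9, -1.2]
opening: 0.542
```

>>> move_arm:
  moves:
    - {"gripper": 40,"x": 0,"y": -3.7,"z": 0,"roll": 9.0}
    - {"gripper": 40,"x": -0.5,"y": -3.6,"z": 0,"roll": 9.0}
    - {"gripper": 40,"x": 0,"y": 0,"z": 0,"roll": 0}
    - {"gripper": 40,"x": 0,"y": 0,"z": 0,"roll": 0}

```text
time_s: 18.05
eef_pos: [0.5579, 0.2015, 0.3128]
eef_rot: [0.001, 0.959, -0.284, -0.001]
wrist_force: [-0.3, -0.4, -1.4]
opening: 0.539
```

```bash
python3 - <<'E'
from h import *
T=st(); print(rd(T[:3,3])); p=O+.003*rx+.052*ry; plan([p[0],p[1],.23],-33)
c=cam('wrist'); save(c,'w13'); s=cam('side'); save(s,'s13')
# tray white rim location in side image vs s8
a=cv2.imread('pics/s8.png').astype(int); b=cv2.imread('pics/s13.png').astype(int)
d=np.abs(a-b).max(2)[195:245,270:380]; print('side diff in tray front region', (d>40).sum())
E
```

```text
t 18.05 pos [0.5579 0.2015 0.3128] x [ 0.839 -0.544 -0.001] y [-0.544 -0.839  0.002] z [-0.002 -0.001 -1.   ] F [-0.3 -0.4 -1.4] op 0.539 q6 0.72
[ 3.8 53.2]
[{"x": 0.06, "y": 0.04, "z": 4.14, "roll": 0.01}, {"x": 0.06, "y": 0.04, "z": 4.14, "roll": 0.01}]
side diff in tray front region 0
```

>>> move_arm:
  moves:
    - {"gripper": 40,"x": 0.1,"y": 0.1,"z": 4.5,"roll": 0}
    - {"gripper": 40,"x": 0,"y": 0,"z": 3.0,"roll": 0}
    - {"gripper": 40,"x": 0,"y": 0,"z": 1.0,"roll": 0}
    - {"gripper": 40,"x": 0,"y": 0,"z": 0.3,"roll": 0}
    - {"gripper": 40,"x": 0,"y": 0,"z": 0,"roll": 0}

```text
time_s: 18.77
eef_pos: [0.5593, 0.2003, 0.2269]
eef_rot: [-0.0, 0.959, -0.285, 0.001]
wrist_force: [-0.1, 0.7, -2.0]
opening: 0.542
```

>>> move_arm:
  moves:
    - {"gripper": 40,"x": 0,"y": 0,"z": 0.2,"roll": 0}
    - {"gripper": 40,"x": 0,"y": 0,"z": 0,"roll": 0}

```text
time_s: 19.02
eef_pos: [0.5589, 0.2005, 0.2243]
eef_rot: [-0.0, 0.959, -0.285, 0.0]
wrist_force: [0.2, -0.8, -0.5]
opening: 0.544
```

>>> move_arm:
  moves:
    - {"gripper": 40,"x": 0,"y": 0,"z": 0.2,"roll": 0}
    - {"gripper": 40,"x": 0,"y": 0,"z": 0.1,"roll": 0}
    - {"gripper": 40,"x": 0,"y": 0,"z": 0,"roll": 0}

```text
time_s: 19.4
eef_pos: [0.5591, 0.2006, 0.2221]
eef_rot: [-0.0, 0.959, -0.285, 0.0]
wrist_force: [-2.8, -0.7, 7.9]
opening: 0.544
```

>>> move_arm:
  moves:
    - {"gripper": 75,"x": 0,"y": 0,"z": 0,"roll": 0}
    - {"gripper": 90,"x": 0,"y": 0,"z": 0,"roll": 0}
    - {"gripper": 90,"x": 0,"y": 0,"z": -3.0,"roll": 0}
    - {"gripper": 90,"x": 0,"y": 0,"z": -5.0,"roll": 0}
    - {"gripper": 90,"x": 0,"y": 0,"z": 0,"roll": 0}

```text
time_s: 20.02
eef_pos: [0.5605, 0.2008, 0.3053]
eef_rot: [-0.002, 0.959, -0.285, 0.004]
wrist_force: [0.2, -0.7, -0.9]
opening: 0.896
```

>>> move_arm:
  moves:
    - {"gripper": 90,"x": 5.6,"y": 2.1,"z": 0,"roll": 0}
    - {"gripper": 90,"x": 5.6,"y": 2.2,"z": 0,"roll": 0}
    - {"gripper": 90,"x": 0,"y": 0,"z": 0,"roll": 0}
    - {"gripper": 90,"x": 0,"y": 0,"z": 0,"roll": 0}

```text
time_s: 20.52
eef_pos: [0.6285, 0.1032, 0.2994]
eef_rot: [0.0, 0.958, -0.285, -0.001]
wrist_force: [-0.4, 1.1, -1.0]
opening: 0.898
```

```bash
python3 - <<'E'
from un import *
T=st(); print(rd(T[:3,3])); c=cam('wrist'); save(c,'w14'); save(cam('side'),'s14')
g=c['img'].astype(int); m=((g.min(2)>190)).astype(np.uint8); nn,l,stt,ce=cv2.connectedComponentsWithStats(m)
for i in range(1,nn):
    if stt[i,4]>300: p=plane(c,[ce[i]],.098)[0]; print(stt[i],np.round(ce[i],1),rd(p))
p=O+.003*rx+.052*ry
u=cv2.cvtColor(unwrap(c,p,.0245,.018,.098),cv2.COLOR_RGB2GRAY) # az -180..179 world, rows top->bottom
az=np.arange(360)-180-57
for a in range(-160,10,6):
    j=a+57+180; print(a,[int(u[r0:r0+8,j-1:j+2].mean()) for r0 in range(0,70,8)])
E
```

```text
t 20.52 pos [0.6285 0.1032 0.2994] x [ 0.837 -0.547 -0.002] y [-0.547 -0.837  0.001] z [-0.002  0.    -1.   ] F [-0.4  1.1 -1. ] op 0.898 q6 0.55
[-40.  -59.8]
[477   0  44  88 368] [495.7  41.6] [  69.2 -152.2]
[ 360   39   43   69 1260] [386.8  70.1] [ 55.4 -95.3]
[ 233   58   88   19 1038] [286.   65.9] [ 57.6 -40.2]
[237  96  93   4 361] [282.6  97.5] [ 41.3 -37.7]
[  188    96   202    87 13350] [295.3 140.7] [ 17.5 -44.1]
[124 101  26  20 350] [135.3 110.7] [34.3 46.6]
[ 102  101  290  121 5992] [186.8 168.7] [ 0.9 21.9]
[  23  105   88  143 1530] [ 53.2 170.2] [-1.000e-01  1.027e+02]
[392 110  10  81 327] [396.4 149.5] [  12.3 -103.7]
-160 [0, 0, 0, 0, 0, 0, 0, 0, 0]
-154 [0, 0, 0, 0, 0, 0, 0, 0, 0]
-148 [125, 170, 115, 134, 161, 212, 231, 232, 233]
-142 [194, 135, 130, 140, 200, 231, 231, 232, 232]
-136 [206, 161, 154, 180, 220, 230, 232, 233, 231]
-130 [223, 183, 184, 209, 215, 222, 229, 231, 232]
-124 [226, 182, 209, 205, 209, 212, 218, 230, 232]
-118 [227, 169, 142, 134, 147, 179, 215, 227, 231]
-112 [228, 164, 132, 117, 110, 116, 186, 224, 234]
-106 [225, 147, 130, 117, 1
[... 200 characters left out ...]
 93, 93, 139, 208]
-76 [225, 137, 114, 108, 94, 90, 88, 127, 195]
-70 [212, 141, 111, 106, 91, 88, 86, 125, 180]
-64 [221, 142, 108, 102, 91, 87, 86, 122, 171]
-58 [184, 142, 106, 103, 92, 89, 85, 115, 145]
-52 [184, 144, 104, 101, 92, 89, 87, 114, 145]
-46 [176, 147, 104, 99, 92, 111, 116, 122, 147]
-40 [198, 148, 106, 99, 93, 117, 120, 126, 142]
-34 [207, 149, 108, 99, 93, 112, 103, 124, 137]
-28 [209, 151, 110, 99, 93, 108, 109, 125, 132]
-22 [209, 151, 114, 100, 94, 102, 116, 127, 130]
-16 [200, 152, 126, 100, 95, 95, 115, 122, 130]
-10 [198, 153, 150, 122, 100, 91, 114, 111, 128]
-4 [193, 160, 142, 157, 123, 101, 106, 109, 121]
2 [0, 0, 0, 0, 0, 0, 0, 0, 0]
8 [0, 0, 0, 0, 0, 0, 0, 0, 0]
```

The label edge shows at reader azimuth -48.5°, as predicted, and the slim jar stands in the tray. Next is the tub.

```bash
python3 - <<'E'
from un import *
plan([.537,-.180,.28],8)
E
```

```text
[{"x": 1.31, "y": 4.8, "z": 0.33, "roll": -6.84}, {"x": 0.73, "y": 4.92, "z": 0.33, "roll": -6.84}, {"x": 0.14, "y": 4.97, "z": 0.33, "roll": -6.84}, {"x": -0.46, "y": 4.95, "z": 0.33, "roll": -6.84}, {"x": -1.04, "y": 4.87, "z": 0.33, "roll": -6.84}]
[{"x": -1.62, "y": 4.71, "z": 0.33, "roll": -6.84}]
```

>>> move_arm:
  moves:
    - {"gripper": 100,"x": 1.3,"y": 4.8,"z": 0.3,"roll": -6.8}
    - {"gripper": 100,"x": 0.7,"y": 4.9,"z": 0.3,"roll": -6.8}
    - {"gripper": 100,"x": 0.1,"y": 5.0,"z": 0.3,"roll": -6.8}
    - {"gripper": 100,"x": -0.5,"y": 5.0,"z": 0.3,"roll": -6.8}
    - {"gripper": 100,"x": -1.0,"y": 4.9,"z": 0.3,"roll": -6.8}

```text
time_s: 21.25
eef_pos: [0.5509, -0.1337, 0.2857]
eef_rot: [-0.0, 1.0, 0.011, 0.0]
wrist_force: [0.3, -0.6, 0.0]
opening: 1.002
```

>>> move_arm:
  moves:
    - {"gripper": 100,"x": -1.6,"y": 4.7,"z": 0.3,"roll": -6.8}
    - {"gripper": 100,"x": 0,"y": 0,"z": 0,"roll": 0}
    - {"gripper": 100,"x": 0,"y": 0,"z": 0,"roll": 0}

```text
time_s: 21.62
eef_pos: [0.5365, -0.18, 0.2826]
eef_rot: [-0.0, 0.998, 0.067, -0.0]
wrist_force: [-0.2, 0.0, -0.3]
opening: 0.998
```

```bash
python3 - <<'E'
from un import *
T=st();plan([.537,-.180,.19],8)
c=cam('wrist'); save(c,'w15')
E
```

```text
t 21.62 pos [ 0.5365 -0.18    0.2826] x [ 0.991  0.134 -0.   ] y [ 0.134 -0.991 -0.001] z [-0.     0.001 -1.   ] F [-0.2  0.  -0.3] op 0.998 q6 -0.67
[{"x": 0.03, "y": 0.0, "z": 4.63, "roll": -0.16}, {"x": 0.03, "y": 0.0, "z": 4.63, "roll": -0.16}]
```

>>> move_arm:
  moves:
    - {"gripper": 100,"x": 0,"y": 0,"z": 4.6,"roll": 0}
    - {"gripper": 100,"x": 0,"y": 0,"z": 4.6,"roll": 0}
    - {"gripper": 100,"x": 0,"y": 0,"z": 0,"roll": 0}
    - {"gripper": 78,"x": 0,"y": 0,"z": 0,"roll": 0}
    - {"gripper": 70,"x": 0,"y": 0,"z": 0,"roll": 0}

```text
time_s: 22.3
eef_pos: [0.5377, -0.1813, 0.1931]
eef_rot: [0.001, 0.998, 0.068, 0.002]
wrist_force: [-0.3, -0.5, 0.0]
opening: 0.696
```

>>> move_arm:
  moves:
    - {"gripper": 45,"x": 0,"y": 0,"z": 0,"roll": 0}
    - {"gripper": 45,"x": 0,"y": 0,"z": 0,"roll": 0}
    - {"gripper": 45,"x": 0,"y": 0,"z": 0,"roll": 0}
    - {"gripper": 45,"x": 0,"y": 0,"z": 0,"roll": 0}

```text
time_s: 22.8
eef_pos: [0.5377, -0.1816, 0.1936]
eef_rot: [0.001, 0.998, 0.067, 0.002]
wrist_force: [-1.0, 2.1, 7.4]
opening: 0.615
```

>>> move_arm:
  moves:
    - {"gripper": 45,"x": 0,"y": 0,"z": -2.0,"roll": 0}
    - {"gripper": 45,"x": 0,"y": 0,"z": -5.0,"roll": 0}
    - {"gripper": 45,"x": 0,"y": 0,"z": -5.5,"roll": 0}
    - {"gripper": 45,"x": 0,"y": 0,"z": 0,"roll": 0}

```text
time_s: 23.3
eef_pos: [0.5383, -0.1822, 0.323]
eef_rot: [0.004, 0.998, 0.067, 0.005]
wrist_force: [0.8, 0.8, -2.3]
opening: 0.62
```

```bash
python3 - <<'E'
from un import *
T=st();p=O+.003*rx-.052*ry; print(p);plan([p[0],p[1],.315],-33)
s=cam('side'); save(s,'s16'); a=cv2.imread('pics/s14.png').astype(int); b=cv2.imread('pics/s16.png').astype(int)
d=np.abs(a-b).max(2)[145:235,260:390]; print('reader region diff',(d>40).sum(), [ (int(v.min()),int(v.max())) for v in np.nonzero(d>40)] if (d>40).any() else '')
E
```

```text
t 23.3 pos [ 0.5383 -0.1822  0.323 ] x [0.991 0.134 0.01 ] y [ 0.134 -0.991  0.008] z [ 0.011 -0.006 -1.   ] F [ 0.8  0.8 -2.3] op 0.62 q6 -0.67
[0.64549968 0.14341585]
[{"x": 2.14, "y": -4.4, "z": 0.11, "roll": 5.82}, {"x": 1.68, "y": -4.6, "z": 0.11, "roll": 5.82}, {"x": 1.21, "y": -4.75, "z": 0.11, "roll": 5.82}, {"x": 0.72, "y": -4.84, "z": 0.11, "roll": 5.82}, {"x": 0.23, "y": -4.89, "z": 0.11, "roll": 5.82}]
[{"x": -0.27, "y": -4.89, "z": 0.11, "roll": 5.82}, {"x": -0.76, "y": -4.84, "z": 0.11, "roll": 5.82}]
reader region diff 3901 [(0, 89), (28, 108)]
```

```bash
python3 - <<'E'
import cv2,numpy as np
a=cv2.imread('pics/s8.png').astype(int); b=cv2.imread('pics/s16.png').astype(int)
for r in (185,195,205,215): d=np.abs(a-b).max(2)[r:r+10,270:380]; print(r,(d>40).sum(),np.unique(np.nonzero(d>40)[1]+270)[:40])
E
```

```text
185 600 [289 290 291 292 293 294 295 296 297 298 299 300 301 302 303 304 305 306
 307 308 309 310 311 312 313 314 315 316 317 318 319 320 321 322 323 324
 325 326 327 328]
195 409 [291 292 293 294 295 296 297 298 299 300 301 302 303 304 305 306 307 308
 309 310 311 312 320 321 322 323 324 325 326 327 328 329 330 331 332 333
 334 335 336 337]
205 313 [293 294 295 296 297 298 299 300 301 302 303 304 305 306 307 308 309 310
 311 312 313 314 315 316 317 318 319 320 321 322 323 324 325 326 327 328
 329 330 331 332]
215 348 [297 298 299 300 301 302 303 304 305 306 307 308 309 310 311 312 313 314
 315 316 317 318 319 320 321 322 323 324 325 326 327 328 329 330 331 332
 333 334 335 336]
```

>>> move_arm:
  moves:
    - {"gripper": 45,"x": 2.1,"y": -4.4,"z": 0.1,"roll": 5.8}
    - {"gripper": 45,"x": 1.7,"y": -4.6,"z": 0.1,"roll": 5.8}
    - {"gripper": 45,"x": 1.2,"y": -4.8,"z": 0.1,"roll": 5.8}
    - {"gripper": 45,"x": 0.7,"y": -4.8,"z": 0.1,"roll": 5.8}
    - {"gripper": 45,"x": 0.2,"y": -4.9,"z": 0,"roll": 5.8}

```text
time_s: 23.98
eef_pos: [0.6117, 0.0532, 0.3104]
eef_rot: [0.0, 0.982, -0.187, -0.001]
wrist_force: [0.7, -0.0, -2.7]
opening: 0.618
```

>>> move_arm:
  moves:
    - {"gripper": 45,"x": -0.3,"y": -4.9,"z": 0,"roll": 5.8}
    - {"gripper": 45,"x": -0.8,"y": -4.8,"z": 0,"roll": 5.8}
    - {"gripper": 45,"x": 0,"y": 0,"z": 0,"roll": 0}
    - {"gripper": 45,"x": 0,"y": 0,"z": 0,"roll": 0}

```text
time_s: 24.48
eef_pos: [0.6411, 0.1446, 0.3105]
eef_rot: [0.001, 0.959, -0.282, -0.001]
wrist_force: [0.2, -0.8, -1.5]
opening: 0.619
```

```bash
python3 - <<'E'
from un import *
T=st(); print(rd(T[:3,3])); p=O+.003*rx-.052*ry; plan([p[0],p[1],.222],-33)
c=cam('wrist'); save(c,'w17')
E
```

```text
t 24.48 pos [0.6411 0.1446 0.3105] x [ 0.84  -0.542 -0.002] y [-0.542 -0.84   0.002] z [-0.003 -0.001 -1.   ] F [ 0.2 -0.8 -1.5] op 0.619 q6 0.61
[  1.6 -47.7]
[{"x": 0.22, "y": -0.07, "z": 4.42, "roll": 0.09}, {"x": 0.22, "y": -0.07, "z": 4.42, "roll": 0.09}]
```

```bash
python3 - <<'E'
from h import *
s=cam('side'); save(s,'s17'); a=cv2.imread('pics/s8.png').astype(int); b=s['img'][:,:,::-1].astype(int)
for r in (195,205,215): d=np.abs(a-b).max(2)[r:r+10,270:380]; print(r,(d>40).sum(),np.unique(np.nonzero(d>40)[1]+270)[:40])
E
```

```text
195 0 []
205 0 []
215 0 []
```

>>> move_arm:
  moves:
    - {"gripper": 45,"x": 0.2,"y": -0.1,"z": 4.0,"roll": 0}
    - {"gripper": 45,"x": 0.2,"y": 0,"z": 4.0,"roll": 0}
    - {"gripper": 45,"x": 0,"y": 0,"z": 1.2,"roll": 0}
    - {"gripper": 45,"x": 0,"y": 0,"z": 0.5,"roll": 0}
    - {"gripper": 45,"x": 0,"y": 0,"z": 0,"roll": 0}

```text
time_s: 25.2
eef_pos: [0.6463, 0.1432, 0.216]
eef_rot: [-0.0, 0.959, -0.283, 0.001]
wrist_force: [-1.4, -0.1, 0.0]
opening: 0.621
```

>>> move_arm:
  moves:
    - {"gripper": 45,"x": 0,"y": 0,"z": 0.2,"roll": 0}
    - {"gripper": 45,"x": 0,"y": 0,"z": 0.1,"roll": 0}
    - {"gripper": 45,"x": 0,"y": 0,"z": 0,"roll": 0}

```text
time_s: 25.58
eef_pos: [0.6458, 0.1436, 0.2121]
eef_rot: [-0.0, 0.959, -0.283, 0.0]
wrist_force: [-0.5, -0.6, -1.9]
opening: 0.614
```

>>> move_arm:
  moves:
    - {"gripper": 45,"x": 0,"y": 0,"z": 0.2,"roll": 0}
    - {"gripper": 45,"x": 0,"y": 0,"z": 0.1,"roll": 0}
    - {"gripper": 45,"x": 0,"y": 0,"z": 0,"roll": 0}

```text
time_s: 25.95
eef_pos: [0.6459, 0.1436, 0.2098]
eef_rot: [-0.0, 0.959, -0.283, 0.0]
wrist_force: [-2.3, 0.1, 6.1]
opening: 0.614
```

>>> move_arm:
  moves:
    - {"gripper": 80,"x": 0,"y": 0,"z": 0,"roll": 0}
    - {"gripper": 90,"x": 0,"y": 0,"z": 0,"roll": 0}
    - {"gripper": 90,"x": 0,"y": 0,"z": -3.0,"roll": 0}
    - {"gripper": 90,"x": 0,"y": 0,"z": -5.0,"roll": 0}
    - {"gripper": 90,"x": 0,"y": 0,"z": -4.0,"roll": 0}

```text
time_s: 26.58
eef_pos: [0.6459, 0.1434, 0.3304]
eef_rot: [-0.0, 0.959, -0.283, 0.0]
wrist_force: [0.0, -0.4, 0.3]
opening: 0.895
```

```bash
python3 - <<'E'
from h import *
T=st(); plan([.598-.04,.294-.10,.35],57)
c=cam('wrist'); save(c,'w18'); save(cam('side'),'s18')
E
```

```text
t 26.57 pos [0.6459 0.1434 0.3304] x [ 0.84  -0.543  0.001] y [-0.543 -0.84  -0.001] z [ 0.001  0.    -1.   ] F [ 0.  -0.4  0.3] op 0.895 q6 0.61
[{"x": -1.01, "y": 0.05, "z": -0.2, "roll": -8.99}, {"x": -1.01, "y": -0.11, "z": -0.2, "roll": -8.99}, {"x": -0.98, "y": -0.26, "z": -0.2, "roll": -8.99}, {"x": -0.93, "y": -0.41, "z": -0.2, "roll": -8.99}, {"x": -0.85, "y": -0.55, "z": -0.2, "roll": -8.99}]
[{"x": -0.75, "y": -0.68, "z": -0.2, "roll": -8.99}, {"x": -0.64, "y": -0.79, "z": -0.2, "roll": -8.99}, {"x": -0.51, "y": -0.88, "z": -0.2, "roll": -8.99}, {"x": -0.36, "y": -0.95, "z": -0.2, "roll": -8.99}, {"x": -0.21, "y": -0.99, "z": -0.2, "roll": -8.99}]
```

```bash
python3 - <<'E'
from h import *
p=O+.03*rx+.080*ry; print(p); plan([p[0],p[1],.36],57)
E
```

```text
[0.54966556 0.23811972]
[{"x": -1.34, "y": -0.26, "z": -0.25, "roll": -8.99}, {"x": -1.28, "y": -0.47, "z": -0.25, "roll": -8.99}, {"x": -1.19, "y": -0.66, "z": -0.25, "roll": -8.99}, {"x": -1.07, "y": -0.84, "z": -0.25, "roll": -8.99}, {"x": -0.93, "y": -1.0, "z": -0.25, "roll": -8.99}]
[{"x": -0.76, "y": -1.13, "z": -0.25, "roll": -8.99}, {"x": -0.57, "y": -1.23, "z": -0.25, "roll": -8.99}, {"x": -0.37, "y": -1.31, "z": -0.25, "roll": -8.99}, {"x": -0.17, "y": -1.35, "z": -0.25, "roll": -8.99}, {"x": 0.05, "y": -1.36, "z": -0.25, "roll": -8.99}]
```

>>> move_arm:
  moves:
    - {"gripper": 0,"x": -1.3,"y": -0.3,"z": -0.3,"roll": -9.0}
    - {"gripper": 0,"x": -1.3,"y": -0.5,"z": -0.3,"roll": -9.0}
    - {"gripper": 0,"x": -1.2,"y": -0.7,"z": -0.3,"roll": -9.0}
    - {"gripper": 0,"x": -1.1,"y": -0.8,"z": -0.3,"roll": -9.0}
    - {"gripper": 0,"x": -0.9,"y": -1.0,"z": -0.3,"roll": -9.0}

```text
time_s: 27.3
eef_pos: [0.5966, 0.1915, 0.3427]
eef_rot: [-0.0, 0.994, 0.108, -0.001]
wrist_force: [0.6, 0.1, 0.7]
opening: 0.001
```

>>> move_arm:
  moves:
    - {"gripper": 0,"x": -0.8,"y": -1.1,"z": -0.3,"roll": -9.0}
    - {"gripper": 0,"x": -0.6,"y": -1.2,"z": -0.3,"roll": -9.0}
    - {"gripper": 0,"x": -0.4,"y": -1.3,"z": -0.3,"roll": -9.0}
    - {"gripper": 0,"x": -0.2,"y": -1.4,"z": -0.3,"roll": -9.0}
    - {"gripper": 0,"x": 0,"y": -1.4,"z": 0,"roll": -9.0}

```text
time_s: 27.92
eef_pos: [0.5458, 0.2379, 0.355]
eef_rot: [-0.0, 0.877, 0.48, -0.0]
wrist_force: [0.1, 0.2, 0.3]
opening: -0.002
```

>>> move_arm:
  moves:
    - {"gripper": 0,"x": 0,"y": 0,"z": 0,"roll": 0}
    - {"gripper": 0,"x": 0,"y": 0,"z": 0,"roll": 0}

```text
time_s: 28.18
eef_pos: [0.5465, 0.2373, 0.3552]
eef_rot: [0.0, 0.879, 0.477, -0.0]
wrist_force: [0.5, -0.2, -0.4]
opening: 0.002
```

```bash
python3 - <<'E'
from un import *
T=st(); print(rd(T[:3,3])); c=cam('wrist'); save(c,'w19'); s=cam('side'); save(s,'s19')
ps=O+.003*rx+.052*ry; pt=O+.003*rx-.052*ry
A=np.roll(unwrap(c,ps,.0245,.018,.098),-57,1)[:,120:340]  # reader az -60..160
d=cv2.imread('pics/w18.png')[:,:,::-1]
o=np.zeros((600,800,3),np.uint8)
o[:400,:640]=c['img']; A[:,60]=(0,255,0);A[:,108]=(255,0,0)
o[410:590,:440]=cv2.resize(A,(440,180)); o[410:590,450:770]=cv2.resize(d[0:290,120:520],(320,180))
o[0:400,645:800]=cv2.resize(s['img'][140:240,270:390],(155,400))
cv2.imwrite('pics/v19.png',o[:,:,::-1])
print('proj button',proj(c,np.r_[O+.1026*rx+.0694*ry,.092]))
g=c['img'].astype(int); m=((g.min(2)>190)).astype(np.uint8)
E
```

```text
t 28.18 pos [0.5465 0.2373 0.3552] x [ 0.546  0.838 -0.   ] y [ 0.838 -0.546 -0.   ] z [-0. -0. -1.] F [ 0.5 -0.2 -0.4] op 0.002 q6 -0.78
[27.6 82.2]
proj button [[410.1698362  217.24779483]]
```

View pics/v19.png

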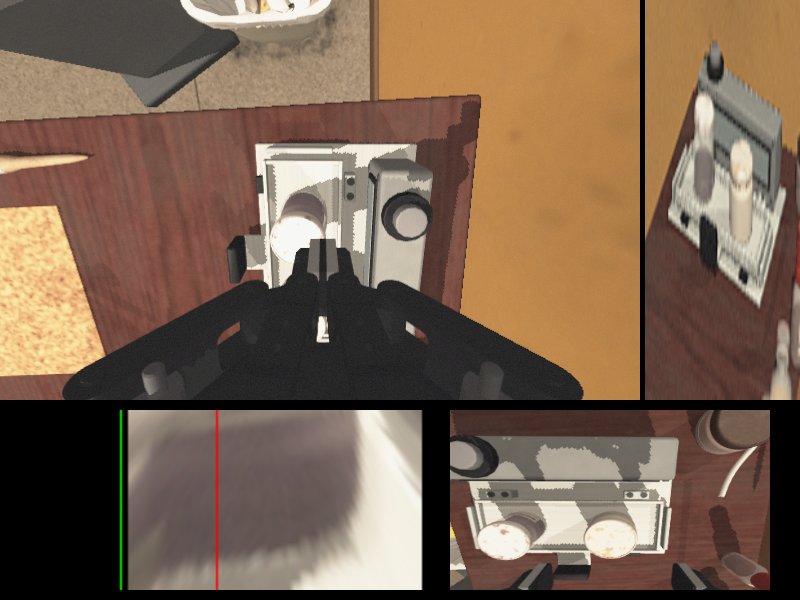

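V19 shows both jars upright in the tray and the closed fingers over the slim jar. The button's top is at (408,215), matching its predicted (410,217). The slim label's far edge is unclear by eye because it's in shade, so I'll check the profile numerically.

```bash
python3 - <<'E'
from un import *
c=cam('wrist'); ps=O+.003*rx+.052*ry
g=c['img'].astype(int); m=((g.min(2)>225)).astype(np.uint8); m[:, :262]=0; m[:,330:]=0; m[245:]=0; m[:190]=0
u=np.argwhere(m); print('lid px',len(u),u.min(0),u.max(0)); (cx,cy),r=cv2.minEnclosingCircle(u[:,::-1].astype(np.float32)); print('circ',cx,cy,r,rd(plane(c,[(cx,cy)],.098)[0]))
U=cv2.cvtColor(unwrap(c,ps,.0245,.018,.098),cv2.COLOR_RGB2GRAY); z=np.linspace(98,18,70)
print([int(z[r0+4]) for r0 in range(0,70,8) if r0+4<70])
for a in range(0,150,6):
    j=a+57+180; print(a,[int(U[r0:r0+8,j-1:j+2].mean()) for r0 in range(0,70,8)])
E
```

```text
lid px 1441 [190 262] [244 329]
circ 295.1607360839844 215.35218811035156 40.17128372192383 [ 4.  72.9]
[93, 84, 74, 65, 56, 46, 37, 28, 19]
0 [0, 0, 0, 0, 0, 0, 0, 0, 0]
6 [170, 141, 159, 141, 108, 98, 97, 106, 105]
12 [158, 139, 136, 111, 97, 93, 101, 104, 109]
18 [146, 120, 105, 99, 91, 91, 101, 99, 128]
24 [134, 106, 102, 96, 92, 89, 87, 100, 144]
30 [129, 105, 101, 95, 90, 88, 88, 100, 137]
36 [129, 103, 99, 93, 90, 86, 86, 102, 137]
42 [127, 100, 96, 92, 91, 88, 87, 113, 143]
48 [121, 99, 96, 93, 92, 89, 87, 117, 140]
54 [121, 99, 96, 94, 92, 90, 91, 130, 141]
60 [119, 99, 95, 93, 92, 90, 94, 143, 143]
66 [119, 99, 96, 92, 92, 90, 93, 135, 142]
72 [117, 98, 96, 93, 90, 89, 95, 142, 143]
78 [115, 101, 96, 92, 91, 89, 104, 146, 140]
84 [113, 106, 98, 93, 91, 90, 105, 140, 146]
90 [116, 110, 97, 92, 89, 90, 114, 146, 189]
96 [118, 116, 98, 92, 89, 90, 123, 152, 200]
102 [123, 119, 100, 96, 93, 96, 132, 179, 222]
108 [131, 122, 105, 100, 98, 112, 147, 211, 238]
114 [137, 123, 109, 103, 115, 151, 171, 222, 239]
120 [219, 201, 186, 182, 191, 216, 221, 233, 239]<stdin>:8: RuntimeWarning: Mean of empty slice.
  ret = ret.dtype.type(ret / rcount)
Traceback (most recent call last):
ValueError: cannot convert float NaN to integer
```

```bash
python3 - <<'E'
from un import *
base=cam('wrist'); TC=np.array(base['tool_from_camera'])
def load(f,pos,yaw):
    c=dict(base); c['img']=cv2.imread('pics/'+f+'.png')[:,:,::-1].copy(); a=np.radians(yaw); T=np.eye(4)
    T[:3,:3]=np.array([[np.cos(a),np.sin(a),0],[np.sin(a),-np.cos(a),0],[0,0,-1]]); T[:3,3]=pos; c['W']=T@TC; return c
c18=load('w18',[.6459,.1434,.3304],-32.9); c14=load('w14',[.6285,.1032,.2994],-33.1); c19=load('w19',[.5465,.2373,.3552],56.9)
# lid tops in w18: saturated-white round blobs
g=c18['img'].astype(int)
for nm,(x0,x1,z) in dict(slim=(140,250,.098),tub=(270,380,.084)).items():
    m=np.zeros(g.shape[:2],np.uint8); m[150:260,x0:x1]=(g[150:260,x0:x1].min(2)>238)*255
    m=cv2.morphologyEx(m,cv2.MORPH_OPEN,np.ones((7,7),np.uint8)); n,l,s,ce=cv2.connectedComponentsWithStats(m)
    for i in range(1,n): 
        if s[i,4]>300: b=s[i]; print(nm,s[i],rd(plane(c18,[(b[0]+b[2]/2,b[1]+b[3]/2)],z)[0]))
xs=np.arange(0.000,.0161,.004)
for x in xs:
    p=O+x*rx+.052*ry
    for n,c in (('14',c14),('19',c19)):
        U=cv2.cvtColor(unwrap(c,p,.0245,.018,.098),cv2.COLOR_RGB2GRAY); rng=range(-150,6,6) if n=='14' else range(0,150,6)
        print(round(x,3),n,'z.037-.046 :',[(a,int(U[44:54,a+236:a+239].mean())) for a in rng if U[44:54,a+236:a+239].mean()>0])
E
```

```text
0.0 14 z.037-.046 : [(-144, 203), (-138, 229), (-132, 232), (-126, 232), (-120, 233), (-114, 229), (-108, 222), (-102, 194), (-96, 138), (-90, 112), (-84, 98), (-78, 94), (-72, 90), (-66, 87), (-60, 85), (-54, 86), (-48, 88), (-42, 89), (-36, 108), (-30, 113), (-24, 105), (-18, 96), (-12, 93), (-6, 94), (0, 96)]
0.0 19 z.037-.046 : [(6, 95), (12, 92), (18, 90), (24, 90), (30, 90), (36, 90), (42, 90), (48, 90), (54, 90), (60, 89), (66, 90), (72, 89), (78, 91), (84, 100), (90, 106), (96, 132), (102, 163), (108, 213), (114, 235), (120, 239)]
0.004 14 z.037-.046 : [(-150, 154), (-144, 231), (-138, 231), (-132, 226), (-126, 215), (-120, 209), (-114, 170), (-108, 133), (-102, 110), (-96, 102), (-90, 97), (-84, 93), (-78, 88), (-72, 86), (-66, 86), (-60, 86), (-54, 87), (-48, 114), (-42, 120), (-36, 107), (-30, 115), (-24, 117), (-18, 112), (-12, 110), (-6, 117), (0, 42)]
0.004 19 z.037-.046 : [(6, 129), (12, 106), (18, 104), (24, 97), (30, 87), (36, 88), (42, 88), (48, 88), (54, 89), (60, 91), (66, 90), (72, 92), (78, 91), (84, 93), (90, 95), (96, 102), (102, 110), (108, 123), (114, 141), 
[... 1060 characters left out ...]
2), (90, 109), (96, 93), (102, 90), (108, 89), (114, 89), (120, 90)]
0.016 14 z.037-.046 : [(-150, 119), (-144, 109), (-138, 105), (-132, 103), (-126, 100), (-120, 96), (-114, 93), (-108, 89), (-102, 87), (-96, 90), (-90, 104), (-84, 117), (-78, 139), (-72, 142), (-66, 146), (-60, 144), (-54, 144), (-48, 145), (-42, 148), (-36, 147), (-30, 137), (-24, 119), (-18, 118), (-12, 120)]
0.016 19 z.037-.046 : [(12, 143), (18, 141), (24, 140), (30, 150), (36, 173), (42, 179), (48, 175), (54, 173), (60, 173), (66, 169), (72, 144), (78, 142), (84, 137), (90, 124), (96, 111), (102, 95), (108, 89), (114, 89), (120, 89)]<stdin>:19: RuntimeWarning: Mean of empty slice.
  ret = ret.dtype.type(ret / rcount)
```

```bash
python3 - <<'E'
from h import *
c=cam('wrist'); e=plane(c,[(473,200),(463,280),(480,97)],0); print('table edge',np.round(e,3).tolist())
p=O+.050*rx; print(p); plan([p[0],p[1],.34],-33)
E
```

```text
table edge [[0.664, 0.372, 0.0], [0.757, 0.316, 0.0], [0.563, 0.426, 0.0]]
[0.6276051  0.21118594]
[{"x": 0.22, "y": 0.82, "z": 0.16, "roll": 9.0}, {"x": 0.35, "y": 0.78, "z": 0.16, "roll": 9.0}, {"x": 0.47, "y": 0.71, "z": 0.16, "roll": 9.0}, {"x": 0.57, "y": 0.63, "z": 0.16, "roll": 9.0}, {"x": 0.66, "y": 0.53, "z": 0.16, "roll": 9.0}]
[{"x": 0.74, "y": 0.42, "z": 0.16, "roll": 9.0}, {"x": 0.8, "y": 0.3, "z": 0.16, "roll": 9.0}, {"x": 0.83, "y": 0.18, "z": 0.16, "roll": 9.0}, {"x": 0.85, "y": 0.04, "z": 0.16, "roll": 9.0}, {"x": 0.85, "y": -0.09, "z": 0.16, "roll": 9.0}]
```

>>> move_arm:
  moves:
    - {"gripper": 0,"x": 0.4,"y": 0.8,"z": 0.2,"roll": 9.0}
    - {"gripper": 0,"x": 0.5,"y": 0.7,"z": 0.2,"roll": 9.0}
    - {"gripper": 0,"x": 0.6,"y": 0.6,"z": 0.2,"roll": 9.0}
    - {"gripper": 0,"x": 0.7,"y": 0.5,"z": 0.2,"roll": 9.0}
    - {"gripper": 0,"x": 0.8,"y": 0.4,"z": 0.2,"roll": 9.0}

```text
time_s: 29.05
eef_pos: [0.5901, 0.2329, 0.3455]
eef_rot: [0.0, 0.995, 0.102, -0.0]
wrist_force: [0.2, -0.2, -0.2]
opening: 0.003
```

>>> move_arm:
  moves:
    - {"gripper": 0,"x": 0.8,"y": 0.2,"z": 0.2,"roll": 9.0}
    - {"gripper": 0,"x": 0.8,"y": 0.1,"z": 0.2,"roll": 9.0}
    - {"gripper": 0,"x": 0.8,"y": -0.1,"z": 0.1,"roll": 9.0}
    - {"gripper": 0,"x": 0.8,"y": -0.3,"z": 0,"roll": 9.0}
    - {"gripper": 0,"x": 0.8,"y": -0.5,"z": 0,"roll": 9.0}

```text
time_s: 29.68
eef_pos: [0.6322, 0.2344, 0.3405]
eef_rot: [0.0, 0.958, -0.286, -0.0]
wrist_force: [1.1, -0.4, -0.1]
opening: -0.001
```

>>> move_arm:
  moves:
    - {"gripper": 0,"x": 0.2,"y": -1.0,"z": 0,"roll": 0}
    - {"gripper": 0,"x": 0,"y": 0,"z": 0,"roll": 0}
    - {"gripper": 0,"x": 0,"y": 0,"z": 0,"roll": 0}

```text
time_s: 30.05
eef_pos: [0.6387, 0.2421, 0.3405]
eef_rot: [0.0, 0.959, -0.282, -0.0]
wrist_force: [0.6, 0.0, 0.3]
opening: 0.0
```

```bash
python3 - <<'E'
from un import *
T=st(); print(rd(T[:3,3])); c=cam('wrist'); save(c,'w20')
# lid outlines: bright blobs
g=c['img'].astype(int)
for nm,z,y in (('slim',.098,.052),('tub',.084,-.052)):
    q=proj(c,np.r_[O+.003*rx+y*ry,z])[0]; print(nm,'lid pred px',q)
    x0,y0=int(q[0]),int(q[1]); sub=g[max(y0-45,0):y0+45,x0-50:x0+50].min(2); m=(sub>170).astype(np.uint8)
    m=cv2.morphologyEx(m,cv2.MORPH_OPEN,np.ones((5,5),np.uint8)); n,l,s,ce=cv2.connectedComponentsWithStats(m)
    for i in range(1,n):
        if s[i,4]>250: print(s[i],rd(plane(c,[(s[i,0]+s[i,2]/2+x0-50,s[i,1]+s[i,3]/2+max(y0-45,0))],z)[0]))
ch=" .:-=+*#%@"
for nm,r,z1,y in (('slim',.0245,.098,.052),('tub',.028,.084,-.052)):
    U=cv2.cvtColor(unwrap(c,O+.003*rx+y*ry,r,.018,z1),cv2.COLOR_RGB2GRAY)[:,237-84:237+85]
    V=cv2.resize(U,(85,22),interpolation=cv2.INTER_AREA); lo,hi=np.percentile(V[V>0],[3,90]); print(nm,lo,hi,'az -84..84, 2deg/char')
    for row in V: print(''.join(ch[int(np.clip((v-lo)/(hi-lo)*9,0,9))] if v>0 else '~' for v in row))
E
```

```text
t 30.05 pos [0.6387 0.2421 0.3405] x [ 0.841 -0.542 -0.   ] y [-0.542 -0.841  0.   ] z [-0.001 -0.    -1.   ] F [0.6 0.  0.3] op 0.0 q6 0.76
[82.   7.6]
slim lid pred px [269.71019164 297.27391537]
[ 16   0  24  25 502] [34.5 69.3]
[ 39  19  30  17 364] [20.5 48.4]
tub lid pred px [387.04524818 288.40164692]
[  23    0   66   45 1542] [ 26.3 -55.6]
slim 39.0 189.0 az -84..84, 2deg/char
                     .%@@@@@@@@@@@@@@@@@@@@@%%%%%#####****++++++++==:.    ~~~~~~~~~~~
                    :*@@@@@@@@@@@%%%%%%%########******+++++++*******++=-: ~~~~~~~~~~~
                   -*%%%%%%%%%%#############********+++++**##%%@@@@@@#**+=~~~~~~~~~~~
                  :*%%%%%##############********++++====-=*%@@@@@@@@@@@@@%*~~~~~~~~~~~
                  :+*##********++++++++===========-------=*%@@@@@@@@@@@@@@~~~~~~~~~~~
                  .-===============================--=----=+%@@@@@@@@@@@@@~~~~~~~~~~~
                  .-====================================----+#@@@@@@@@@@@@~~~~~~~~~~~
                  .-===+============================---------=#@@@@@@@@@@@~~~~~~~~~~~
                  .-===
[... 2410 characters left out ...]
        -*@%
~~~~~~~~~~~~~~+#**++======+++***++++=======--:::::::::::::...:..                 :*@@
~~~~~~~~~~~~~~+*++++++++++++++++++++====++==------:::------::::.                  :+#
~~~~~~~~~~~~~~=*****++=============--=+****+++======------::::..                 ..-+
~~~~~~~~~~~~~~=****+===--=====++==--==++*++++===-----:-::::....            ......::-=
~~~~~~~~~~~~~~+***+=====++++++*+++++=+++++==-----::::.......          . ..::::------.
~~~~~~~~~~~~~~+*++++++*********++**+++++++===------::::.:::::.......::::---------=+- 
~~~~~~~~~~~~~~=+++***##***#####************+*+*+++**+++++++*+=------==--=-------==*%*
~~~~~~~~~~~~~~=**###########%%%##%#%%%%%%%###%%%%%%%%%%%%%######*++=======-------==+@
```

The label centres come out near -9° (slim, -48 to 30) and -1° (tub), both inside the 20° limit. Now the button.

```bash
python3 - <<'E'
from h import *
p=O+.1025*rx+.0695*ry; print(p); plan([p[0],p[1],.31],57)
E
```

```text
[0.598054   0.29312025]
[{"x": -0.62, "y": -0.21, "z": 0.31, "roll": -8.98}, {"x": -0.58, "y": -0.3, "z": 0.31, "roll": -8.98}, {"x": -0.52, "y": -0.39, "z": 0.31, "roll": -8.98}, {"x": -0.46, "y": -0.47, "z": 0.31, "roll": -8.98}, {"x": -0.38, "y": -0.53, "z": 0.31, "roll": -8.98}]
[{"x": -0.29, "y": -0.58, "z": 0.31, "roll": -8.98}, {"x": -0.2, "y": -0.62, "z": 0.31, "roll": -8.98}, {"x": -0.1, "y": -0.65, "z": 0.31, "roll": -8.98}, {"x": 0.01, "y": -0.65, "z": 0.31, "roll": -8.98}, {"x": 0.11, "y": -0.64, "z": 0.31, "roll": -8.98}]
```

>>> move_arm:
  moves:
    - {"gripper": 0,"x": -0.6,"y": -0.2,"z": 0.3,"roll": -9.0}
    - {"gripper": 0,"x": -0.6,"y": -0.3,"z": 0.3,"roll": -9.0}
    - {"gripper": 0,"x": -0.5,"y": -0.4,"z": 0.3,"roll": -9.0}
    - {"gripper": 0,"x": -0.5,"y": -0.5,"z": 0.3,"roll": -9.0}
    - {"gripper": 0,"x": -0.4,"y": -0.5,"z": 0.3,"roll": -9.0}

```text
time_s: 30.72
eef_pos: [0.6178, 0.2676, 0.3257]
eef_rot: [-0.0, 0.994, 0.108, -0.0]
wrist_force: [-0.3, -0.2, 0.3]
opening: -0.0
```

>>> move_arm:
  moves:
    - {"gripper": 0,"x": -0.3,"y": -0.6,"z": 0.3,"roll": -9.0}
    - {"gripper": 0,"x": -0.2,"y": -0.6,"z": 0.3,"roll": -9.0}
    - {"gripper": 0,"x": -0.1,"y": -0.6,"z": 0.3,"roll": -9.0}
    - {"gripper": 0,"x": 0,"y": -0.6,"z": 0.3,"roll": -9.0}
    - {"gripper": 0,"x": 0.1,"y": -0.6,"z": 0.3,"roll": -9.0}

```text
time_s: 31.35
eef_pos: [0.5981, 0.2918, 0.3107]
eef_rot: [0.0, 0.877, 0.481, 0.0]
wrist_force: [0.4, -0.4, 0.5]
opening: 0.002
```

>>> move_arm:
  moves:
    - {"gripper": 0,"x": 0,"y": 0,"z": 0,"roll": 0}
    - {"gripper": 0,"x": 0,"y": 0,"z": 0,"roll": 0}

```text
time_s: 31.6
eef_pos: [0.5986, 0.2915, 0.311]
eef_rot: [0.0, 0.879, 0.477, 0.0]
wrist_force: [-0.5, -0.1, -0.1]
opening: 0.002
```

```bash
python3 - <<'E'
from h import *
T=st(); print(rd(T[:3,3])); p=O+.1025*rx+.0695*ry; plan([p[0],p[1],.285],57); save(cam('side'),'s21')
E
```

```text
t 31.6 pos [0.5986 0.2915 0.311 ] x [0.545 0.838 0.   ] y [ 0.838 -0.545  0.   ] z [ 0. -0. -1.] F [-0.5 -0.1 -0.1] op 0.002 q6 -0.72
[101.5  68.2]
[{"x": 0.1, "y": -0.13, "z": 2.6, "roll": -0.05}]
```

>>> move_arm:
  moves:
    - {"gripper": 0,"x": 0.1,"y": -0.1,"z": 2.0,"roll": 0}
    - {"gripper": 0,"x": 0,"y": 0,"z": 1.5,"roll": 0}
    - {"gripper": 0,"x": 0,"y": 0,"z": 0.4,"roll": 0}
    - {"gripper": 0,"x": 0,"y": 0,"z": 0,"roll": 0}

```text
time_s: 32.15
eef_pos: [0.5979, 0.2929, 0.2712]
eef_rot: [-0.0, 0.878, 0.478, -0.001]
wrist_force: [-3.1, -0.0, 3.2]
opening: -0.003
```

>>> move_arm:
  moves:
    - {"gripper": 0,"x": 0,"y": 0,"z": 0.3,"roll": 0}
    - {"gripper": 0,"x": 0,"y": 0,"z": 0,"roll": 0}

```text
time_s: 32.4
eef_pos: [0.5983, 0.2931, 0.2695]
eef_rot: [0.0, 0.878, 0.478, 0.0]
wrist_force: [-3.0, -1.3, 5.1]
opening: 0.003
```

>>> move_arm:
  moves:
    - {"gripper": 0,"x": 0,"y": 0,"z": 0.3,"roll": 0}
    - {"gripper": 0,"x": 0,"y": 0,"z": 0,"roll": 0}

```text
time_s: 32.65
eef_pos: [0.5984, 0.2932, 0.2692]
eef_rot: [0.0, 0.878, 0.478, 0.0]
wrist_force: [-10.5, -4.5, 19.7]
opening: -0.001
```

The force rose linearly to about 5 N over roughly 6 mm, then hit a hard stop at 20 N, so the button is fully down. Now I'll return the jars, tub first.

>>> move_arm:
  moves:
    - {"gripper": 0,"x": 0,"y": 0,"z": -3.0,"roll": 0}
    - {"gripper": 0,"x": 0,"y": 0,"z": -4.0,"roll": 0}
    - {"gripper": 0,"x": 0,"y": 0,"z": 0,"roll": 0}

```text
time_s: 33.02
eef_pos: [0.5996, 0.2935, 0.3403]
eef_rot: [0.001, 0.878, 0.478, 0.004]
wrist_force: [0.3, -0.0, 0.8]
opening: 0.001
```

```bash
python3 - <<'E'
from h import *
T=st(); p=np.array([.6459,.1435]); plan([p[0],p[1],.315],-33)
E
```

```text
t 33.02 pos [0.5996 0.2935 0.3403] x [0.543 0.84  0.007] y [ 0.84  -0.543  0.006] z [ 0.008  0.003 -1.   ] F [ 0.3 -0.   0.8] op 0.001 q6 -0.72
[{"x": -1.01, "y": 1.2, "z": 0.25, "roll": 9.01}, {"x": -0.81, "y": 1.35, "z": 0.25, "roll": 9.01}, {"x": -0.59, "y": 1.46, "z": 0.25, "roll": 9.01}, {"x": -0.35, "y": 1.53, "z": 0.25, "roll": 9.01}, {"x": -0.11, "y": 1.57, "z": 0.25, "roll": 9.01}]
[{"x": 0.14, "y": 1.56, "z": 0.25, "roll": 9.01}, {"x": 0.38, "y": 1.52, "z": 0.25, "roll": 9.01}, {"x": 0.62, "y": 1.44, "z": 0.25, "roll": 9.01}, {"x": 0.83, "y": 1.33, "z": 0.25, "roll": 9.01}, {"x": 1.03, "y": 1.18, "z": 0.25, "roll": 9.01}]
```

>>> move_arm:
  moves:
    - {"gripper": 90,"x": -1.0,"y": 1.2,"z": 0.2,"roll": 9.0}
    - {"gripper": 90,"x": -0.8,"y": 1.3,"z": 0.2,"roll": 9.0}
    - {"gripper": 90,"x": -0.6,"y": 1.5,"z": 0.2,"roll": 9.0}
    - {"gripper": 90,"x": -0.3,"y": 1.5,"z": 0.2,"roll": 9.0}
    - {"gripper": 90,"x": -0.1,"y": 1.6,"z": 0.2,"roll": 9.0}

```text
time_s: 33.65
eef_pos: [0.6217, 0.2178, 0.3243]
eef_rot: [0.0, 0.995, 0.103, -0.001]
wrist_force: [-0.9, 0.6, 0.7]
opening: 0.903
```

>>> move_arm:
  moves:
    - {"gripper": 90,"x": 0.1,"y": 1.6,"z": 0.3,"roll": 9.0}
    - {"gripper": 90,"x": 0.4,"y": 1.5,"z": 0.3,"roll": 9.0}
    - {"gripper": 90,"x": 0.6,"y": 1.4,"z": 0.3,"roll": 9.0}
    - {"gripper": 90,"x": 0.8,"y": 1.3,"z": 0.3,"roll": 9.0}
    - {"gripper": 90,"x": 1.0,"y": 1.2,"z": 0.3,"roll": 9.0}

```text
time_s: 34.28
eef_pos: [0.644, 0.1434, 0.3093]
eef_rot: [0.0, 0.958, -0.286, -0.0]
wrist_force: [0.6, -0.4, 0.5]
opening: 0.897
```

>>> move_arm:
  moves:
    - {"gripper": 90,"x": 0,"y": 0,"z": 0,"roll": 0}
    - {"gripper": 90,"x": 0,"y": 0,"z": 0,"roll": 0}

```text
time_s: 34.52
eef_pos: [0.6439, 0.1443, 0.3102]
eef_rot: [-0.0, 0.959, -0.282, -0.0]
wrist_force: [0.2, -0.3, 0.2]
opening: 0.905
```

```bash
python3 - <<'E'
from h import *
T=st(); plan([.6459,.1435,.2110],-33); c=cam('wrist'); save(c,'w22'); b=c['img'].astype(int); 
a=cv2.imread('pics/w18.png')[:,:,::-1].astype(int)
s=cam('side'); save(s,'s22'); d=np.abs(s['img'][:,:,::-1].astype(int)-cv2.imread('pics/s18.png')).max(2)[175:235,270:390]; print((d>50).sum())
E
```

```text
t 34.52 pos [0.6439 0.1443 0.3102] x [ 0.841 -0.541 -0.001] y [-0.541 -0.841  0.   ] z [-0.001  0.    -1.   ] F [ 0.2 -0.3  0.2] op 0.905 q6 0.61
[{"x": 0.11, "y": -0.02, "z": 4.96, "roll": 0.14}, {"x": 0.11, "y": -0.02, "z": 4.96, "roll": 0.14}]
0
```

Nothing has moved. Grasping the tub.

>>> move_arm:
  moves:
    - {"gripper": 90,"x": 0.1,"y": 0,"z": 5.0,"roll": 0}
    - {"gripper": 90,"x": 0.1,"y": 0,"z": 4.8,"roll": 0}
    - {"gripper": 90,"x": 0,"y": 0,"z": 0,"roll": 0}
    - {"gripper": 70,"x": 0,"y": 0,"z": 0,"roll": 0}
    - {"gripper": 45,"x": 0,"y": 0,"z": 0,"roll": 0}

```text
time_s: 35.25
eef_pos: [0.6471, 0.1433, 0.2161]
eef_rot: [-0.001, 0.959, -0.283, 0.002]
wrist_force: [0.3, 0.6, -0.1]
opening: 0.612
```

>>> move_arm:
  moves:
    - {"gripper": 45,"x": 0,"y": 0,"z": 0,"roll": 0}
    - {"gripper": 45,"x": 0,"y": 0,"z": 0,"roll": 0}
    - {"gripper": 45,"x": 0,"y": 0,"z": 0,"roll": 0}

```text
time_s: 35.62
eef_pos: [0.6471, 0.1432, 0.216]
eef_rot: [-0.001, 0.959, -0.283, 0.002]
wrist_force: [-0.7, 0.2, 7.4]
opening: 0.619
```

>>> move_arm:
  moves:
    - {"gripper": 45,"x": 0,"y": 0,"z": -2.0,"roll": 0}
    - {"gripper": 45,"x": 0,"y": 0,"z": -4.5,"roll": 0}
    - {"gripper": 45,"x": 0,"y": 0,"z": -4.0,"roll": 0}
    - {"gripper": 45,"x": 0,"y": 0,"z": 0,"roll": 0}

```text
time_s: 36.12
eef_pos: [0.6473, 0.1429, 0.3241]
eef_rot: [-0.002, 0.959, -0.283, 0.005]
wrist_force: [0.8, 0.3, -0.6]
opening: 0.615
```

```bash
python3 - <<'E'
from h import *
T=st(); plan([.535,-.185,.315],8)
E
```

```text
t 36.12 pos [0.6473 0.1429 0.3241] x [ 0.84  -0.543  0.008] y [-0.543 -0.84  -0.006] z [ 0.01  0.   -1.  ] F [ 0.8  0.3 -0.6] op 0.615 q6 0.61
[{"x": 1.2, "y": 4.8, "z": 0.13, "roll": -5.84}, {"x": 0.7, "y": 4.9, "z": 0.13, "roll": -5.84}, {"x": 0.2, "y": 4.95, "z": 0.13, "roll": -5.84}, {"x": -0.31, "y": 4.94, "z": 0.13, "roll": -5.84}, {"x": -0.81, "y": 4.89, "z": 0.13, "roll": -5.84}]
[{"x": -1.3, "y": 4.78, "z": 0.13, "roll": -5.84}, {"x": -1.78, "y": 4.62, "z": 0.13, "roll": -5.84}]
```

>>> move_arm:
  moves:
    - {"gripper": 45,"x": 1.2,"y": 4.8,"z": 0.1,"roll": -5.8}
    - {"gripper": 45,"x": 0.7,"y": 4.9,"z": 0.1,"roll": -5.8}
    - {"gripper": 45,"x": 0.2,"y": 4.9,"z": 0.1,"roll": -5.8}
    - {"gripper": 45,"x": -0.3,"y": 4.9,"z": 0.1,"roll": -5.8}
    - {"gripper": 45,"x": -0.8,"y": 4.9,"z": 0.1,"roll": -5.8}

```text
time_s: 36.75
eef_pos: [0.5645, -0.0918, 0.3124]
eef_rot: [-0.0, 0.999, -0.032, -0.0]
wrist_force: [0.4, -0.6, -0.3]
opening: 0.614
```

>>> move_arm:
  moves:
    - {"gripper": 45,"x": -1.3,"y": 4.8,"z": 0.1,"roll": -5.8}
    - {"gripper": 45,"x": -1.8,"y": 4.6,"z": 0.1,"roll": -5.8}
    - {"gripper": 45,"x": 0,"y": 0,"z": 0,"roll": 0}
    - {"gripper": 45,"x": 0,"y": 0,"z": 0,"roll": 0}

```text
time_s: 37.25
eef_pos: [0.5327, -0.1839, 0.3104]
eef_rot: [-0.0, 0.998, 0.066, -0.0]
wrist_force: [-0.3, 0.1, -1.3]
opening: 0.613
```

```bash
python3 - <<'E'
from h import *
T=st(); plan([.535,-.185,.203],8)
E
```

```text
t 37.25 pos [ 0.5327 -0.1839  0.3104] x [ 0.991  0.132 -0.001] y [ 0.132 -0.991 -0.001] z [-0.001  0.001 -1.   ] F [-0.3  0.1 -1.3] op 0.613 q6 -0.68
[{"x": 0.11, "y": 0.07, "z": 5.37, "roll": -0.19}, {"x": 0.11, "y": 0.07, "z": 5.37, "roll": -0.19}]
```

>>> move_arm:
  moves:
    - {"gripper": 45,"x": 0.1,"y": 0,"z": 5.0,"roll": 0}
    - {"gripper": 45,"x": 0.1,"y": 0,"z": 4.5,"roll": 0}
    - {"gripper": 45,"x": 0,"y": 0,"z": 1.0,"roll": 0}
    - {"gripper": 45,"x": 0,"y": 0,"z": 0,"roll": 0}

```text
time_s: 37.75
eef_pos: [0.5353, -0.183, 0.2058]
eef_rot: [-0.0, 0.998, 0.068, -0.0]
wrist_force: [0.4, -0.6, -0.1]
opening: 0.609
```

>>> move_arm:
  moves:
    - {"gripper": 45,"x": 0,"y": 0,"z": 0.2,"roll": 0}
    - {"gripper": 45,"x": 0,"y": 0,"z": 0.1,"roll": 0}
    - {"gripper": 45,"x": 0,"y": 0,"z": 0,"roll": 0}

```text
time_s: 38.12
eef_pos: [0.5352, -0.184, 0.2036]
eef_rot: [0.0, 0.998, 0.067, 0.001]
wrist_force: [-0.3, 0.2, -1.1]
opening: 0.611
```

>>> move_arm:
  moves:
    - {"gripper": 45,"x": 0,"y": 0,"z": 0.2,"roll": 0}
    - {"gripper": 45,"x": 0,"y": 0,"z": 0.1,"roll": 0}
    - {"gripper": 45,"x": 0,"y": 0,"z": 0,"roll": 0}

```text
time_s: 38.5
eef_pos: [0.535, -0.1839, 0.2001]
eef_rot: [0.0, 0.998, 0.067, 0.0]
wrist_force: [-1.8, 0.4, 3.9]
opening: 0.613
```

Seated. Release and go back for the slim jar.

>>> move_arm:
  moves:
    - {"gripper": 80,"x": 0,"y": 0,"z": 0,"roll": 0}
    - {"gripper": 90,"x": 0,"y": 0,"z": 0,"roll": 0}
    - {"gripper": 90,"x": 0,"y": 0,"z": -3.0,"roll": 0}
    - {"gripper": 90,"x": 0,"y": 0,"z": -5.0,"roll": 0}
    - {"gripper": 90,"x": 0,"y": 0,"z": -4.0,"roll": 0}

```text
time_s: 39.12
eef_pos: [0.535, -0.1839, 0.3214]
eef_rot: [0.0, 0.998, 0.067, 0.0]
wrist_force: [0.7, -0.6, 0.1]
opening: 0.899
```

```bash
python3 - <<'E'
from h import *
T=st(); plan([.5591,.2006,.32],-33)
s=cam('side'); save(s,'s23')
E
```

```text
t 39.12 pos [ 0.535  -0.1839  0.3214] x [0.991 0.134 0.001] y [ 0.134 -0.991  0.001] z [ 0.001 -0.    -1.   ] F [ 0.7 -0.6  0.1] op 0.899 q6 -0.68
[{"x": 0.94, "y": -4.72, "z": 0.02, "roll": 5.09}, {"x": 0.52, "y": -4.79, "z": 0.02, "roll": 5.09}, {"x": 0.09, "y": -4.81, "z": 0.02, "roll": 5.09}, {"x": -0.33, "y": -4.8, "z": 0.02, "roll": 5.09}, {"x": -0.76, "y": -4.76, "z": 0.02, "roll": 5.09}]
[{"x": -1.18, "y": -4.67, "z": 0.02, "roll": 5.09}, {"x": -1.59, "y": -4.55, "z": 0.02, "roll": 5.09}, {"x": -1.98, "y": -4.39, "z": 0.02, "roll": 5.09}]
```

>>> move_arm:
  moves:
    - {"gripper": 95,"x": 0.9,"y": -4.7,"z": 0,"roll": 5.1}
    - {"gripper": 95,"x": 0.5,"y": -4.8,"z": 0,"roll": 5.1}
    - {"gripper": 95,"x": 0.1,"y": -4.8,"z": 0,"roll": 5.1}
    - {"gripper": 95,"x": -0.3,"y": -4.8,"z": 0,"roll": 5.1}
    - {"gripper": 95,"x": -0.8,"y": -4.8,"z": 0,"roll": 5.1}

```text
time_s: 39.8
eef_pos: [0.5495, 0.0581, 0.3196]
eef_rot: [-0.0, 0.988, -0.156, 0.0]
wrist_force: [1.5, 0.1, -0.4]
opening: 0.947
```

>>> move_arm:
  moves:
    - {"gripper": 95,"x": -1.2,"y": -4.7,"z": 0,"roll": 5.1}
    - {"gripper": 95,"x": -1.6,"y": -4.5,"z": 0,"roll": 5.1}
    - {"gripper": 95,"x": -2.0,"y": -4.4,"z": 0,"roll": 5.1}
    - {"gripper": 95,"x": 0,"y": 0,"z": 0,"roll": 0}
    - {"gripper": 95,"x": 0,"y": 0,"z": 0,"roll": 0}

```text
time_s: 40.42
eef_pos: [0.5581, 0.2007, 0.3192]
eef_rot: [0.0, 0.959, -0.284, -0.0]
wrist_force: [0.3, -0.4, 0.5]
opening: 0.948
```

```bash
python3 - <<'E'
from h import *
T=st(); plan([.5591,.2006,.222],-33); s=cam('side'); save(s,'s24')
a=cv2.imread('pics/s8.png').astype(int); b=s['img'][:,:,::-1].astype(int)
for r in (205,215): d=np.abs(a-b).max(2)[r:r+10,270:380]; print(r,(d>40).sum())
g=s['img'].astype(int); m=(g.min(2)>200).astype(np.uint8); n,l,q,ce=cv2.connectedComponentsWithStats(m)
for i in range(1,n):
    if q[i,4]>60 and 240<ce[i][0]<400: print(q[i],np.round(plane(s,[ce[i]],.068)[0],3),rd(plane(s,[ce[i]],.098)[0]))
E
```

```text
t 40.42 pos [0.5581 0.2007 0.3192] x [ 0.839 -0.545 -0.   ] y [-0.545 -0.839  0.001] z [-0.001 -0.001 -1.   ] F [ 0.3 -0.4  0.5] op 0.948 q6 0.72
[{"x": 0.04, "y": -0.02, "z": 4.86, "roll": -0.01}, {"x": 0.04, "y": -0.02, "z": 4.86, "roll": -0.01}]
205 0
215 0
[310 164  13   8  74] [0.564 0.251 0.068] [ 1.5 50.5]
[308 253  20  14 142] [ 0.533 -0.183  0.068] [-360.6 -150.5]
```

>>> move_arm:
  moves:
    - {"gripper": 95,"x": 0,"y": 0,"z": 4.8,"roll": 0}
    - {"gripper": 95,"x": 0,"y": 0,"z": 4.7,"roll": 0}
    - {"gripper": 95,"x": 0,"y": 0,"z": 0,"roll": 0}
    - {"gripper": 65,"x": 0,"y": 0,"z": 0,"roll": 0}
    - {"gripper": 40,"x": 0,"y": 0,"z": 0,"roll": 0}

```text
time_s: 41.1
eef_pos: [0.5596, 0.2007, 0.2275]
eef_rot: [-0.001, 0.959, -0.285, 0.002]
wrist_force: [-2.0, -2.4, 22.4]
opening: 0.551
```

>>> move_arm:
  moves:
    - {"gripper": 40,"x": 0,"y": 0,"z": 0,"roll": 0}
    - {"gripper": 40,"x": 0,"y": 0,"z": 0,"roll": 0}
    - {"gripper": 40,"x": 0,"y": 0,"z": 0,"roll": 0}
    - {"gripper": 40,"x": 0,"y": 0,"z": 0,"roll": 0}

```text
time_s: 41.6
eef_pos: [0.5595, 0.201, 0.2278]
eef_rot: [-0.001, 0.959, -0.285, 0.002]
wrist_force: [-0.8, -1.5, 6.0]
opening: 0.546
```

>>> move_arm:
  moves:
    - {"gripper": 40,"x": 0,"y": 0,"z": -2.0,"roll": 0}
    - {"gripper": 40,"x": 0,"y": 0,"z": -4.5,"roll": 0}
    - {"gripper": 40,"x": 0,"y": 0,"z": -4.0,"roll": 0}
    - {"gripper": 40,"x": 0,"y": 0,"z": 0,"roll": 0}

```text
time_s: 42.1
eef_pos: [0.5598, 0.2014, 0.336]
eef_rot: [-0.002, 0.959, -0.285, 0.005]
wrist_force: [0.4, -0.3, -1.1]
opening: 0.543
```

```bash
python3 - <<'E'
from h import *
T=st(); plan([.425,-.205,.32],50)
E
```

```text
t 42.1 pos [0.5598 0.2014 0.336 ] x [ 0.838 -0.546  0.008] y [-0.546 -0.838 -0.007] z [ 0.01   0.002 -1.   ] F [ 0.4 -0.3 -1.1] op 0.543 q6 0.72
[{"x": 1.21, "y": 4.6, "z": 0.18, "roll": -9.23}, {"x": 0.46, "y": 4.74, "z": 0.18, "roll": -9.23}, {"x": -0.31, "y": 4.75, "z": 0.18, "roll": -9.23}, {"x": -1.07, "y": 4.64, "z": 0.18, "roll": -9.23}, {"x": -1.8, "y": 4.4, "z": 0.18, "roll": -9.23}]
[{"x": -2.48, "y": 4.06, "z": 0.18, "roll": -9.23}, {"x": -3.1, "y": 3.61, "z": 0.18, "roll": -9.23}, {"x": -3.64, "y": 3.06, "z": 0.18, "roll": -9.23}, {"x": -4.08, "y": 2.44, "z": 0.18, "roll": -9.23}]
```

>>> move_arm:
  moves:
    - {"gripper": 40,"x": 1.2,"y": 4.6,"z": 0.1,"roll": -9.2}
    - {"gripper": 40,"x": 0.5,"y": 4.7,"z": 0.1,"roll": -9.2}
    - {"gripper": 40,"x": -0.3,"y": 4.7,"z": 0.1,"roll": -9.2}
    - {"gripper": 40,"x": -1.1,"y": 4.6,"z": 0.1,"roll": -9.2}
    - {"gripper": 40,"x": -1.8,"y": 4.4,"z": 0.1,"roll": -9.2}

```text
time_s: 42.72
eef_pos: [0.4825, -0.0248, 0.3248]
eef_rot: [0.0, 0.993, 0.115, 0.0]
wrist_force: [0.8, -0.5, -1.6]
opening: 0.543
```

>>> move_arm:
  moves:
    - {"gripper": 40,"x": -2.5,"y": 4.1,"z": 0.1,"roll": -9.2}
    - {"gripper": 40,"x": -3.1,"y": 3.6,"z": 0.1,"roll": -9.2}
    - {"gripper": 40,"x": -3.6,"y": 3.1,"z": 0.1,"roll": -9.2}
    - {"gripper": 40,"x": -4.1,"y": 2.4,"z": 0.1,"roll": -9.2}
    - {"gripper": 40,"x": 0,"y": 0,"z": 0,"roll": 0}

```text
time_s: 43.35
eef_pos: [0.4218, -0.2067, 0.3209]
eef_rot: [0.0, 0.908, 0.419, -0.0]
wrist_force: [-0.3, 1.0, -1.6]
opening: 0.54
```

```bash
python3 - <<'E'
from h import *
T=st(); plan([.425,-.205,.216],50)
E
```

```text
t 43.35 pos [ 0.4218 -0.2067  0.3209] x [ 0.649  0.761 -0.001] y [ 0.761 -0.649  0.001] z [ 0.    -0.001 -1.   ] F [-0.3  1.  -1.6] op 0.54 q6 -1.57
[{"x": 0.17, "y": 0.07, "z": 5.25, "roll": -0.24}, {"x": 0.17, "y": 0.07, "z": 5.25, "roll": -0.24}]
```

>>> move_arm:
  moves:
    - {"gripper": 40,"x": 0.2,"y": 0.1,"z": 5.0,"roll": 0}
    - {"gripper": 40,"x": 0.2,"y": 0,"z": 4.3,"roll": 0}
    - {"gripper": 40,"x": 0,"y": 0,"z": 1.0,"roll": 0}
    - {"gripper": 40,"x": 0,"y": 0,"z": 0,"roll": 0}

```text
time_s: 43.85
eef_pos: [0.4264, -0.2014, 0.2179]
eef_rot: [-0.0, 0.907, 0.42, -0.0]
wrist_force: [0.1, -0.2, -0.7]
opening: 0.545
```

>>> move_arm:
  moves:
    - {"gripper": 40,"x": 0,"y": 0,"z": 0.3,"roll": 0}
    - {"gripper": 40,"x": 0,"y": 0,"z": 0.1,"roll": 0}
    - {"gripper": 40,"x": 0,"y": 0,"z": 0,"roll": 0}

```text
time_s: 44.22
eef_pos: [0.4264, -0.2021, 0.2144]
eef_rot: [0.001, 0.907, 0.42, 0.0]
wrist_force: [0.3, 0.4, -1.4]
opening: 0.546
```

>>> move_arm:
  moves:
    - {"gripper": 40,"x": 0,"y": 0,"z": 0.2,"roll": 0}
    - {"gripper": 40,"x": 0,"y": 0,"z": 0.1,"roll": 0}
    - {"gripper": 40,"x": 0,"y": 0,"z": 0,"roll": 0}

```text
time_s: 44.6
eef_pos: [0.4266, -0.2022, 0.2117]
eef_rot: [0.0, 0.907, 0.42, 0.0]
wrist_force: [-1.6, 1.6, 8.7]
opening: 0.543
```

>>> move_arm:
  moves:
    - {"gripper": 75,"x": 0,"y": 0,"z": 0,"roll": 0}
    - {"gripper": 90,"x": 0,"y": 0,"z": 0,"roll": 0}
    - {"gripper": 90,"x": 0,"y": 0,"z": -3.0,"roll": 0}
    - {"gripper": 90,"x": 0,"y": 0,"z": -5.0,"roll": 0}
    - {"gripper": 30,"x": 0,"y": 0,"z": -2.0,"roll": 0}

```text
time_s: 45.22
eef_pos: [0.4268, -0.2024, 0.3134]
eef_rot: [0.002, 0.907, 0.42, 0.001]
wrist_force: [-0.4, -1.0, 0.6]
opening: 0.715
```

```bash
python3 - <<'E'
from h import *
T=st(); plan([.5635,.1106,.29],56.9)
E
```

```text
t 45.23 pos [ 0.4268 -0.2024  0.3134] x [0.647 0.763 0.   ] y [ 0.763 -0.647  0.004] z [ 0.003 -0.003 -1.   ] F [-0.4 -1.   0.6] op 0.715 q6 -1.56
[{"x": 4.67, "y": -1.4, "z": 0.33, "roll": -1.03}, {"x": 4.7, "y": -1.32, "z": 0.33, "roll": -1.03}, {"x": 4.72, "y": -1.23, "z": 0.33, "roll": -1.03}, {"x": 4.74, "y": -1.15, "z": 0.33, "roll": -1.03}, {"x": 4.76, "y": -1.06, "z": 0.33, "roll": -1.03}]
[{"x": 4.78, "y": -0.98, "z": 0.33, "roll": -1.03}, {"x": 4.8, "y": -0.89, "z": 0.33, "roll": -1.03}]
```

>>> move_arm:
  moves:
    - {"gripper": 30,"x": 4.7,"y": -1.4,"z": 0.3,"roll": -1.0}
    - {"gripper": 30,"x": 4.7,"y": -1.3,"z": 0.3,"roll": -1.0}
    - {"gripper": 30,"x": 4.7,"y": -1.2,"z": 0.3,"roll": -1.0}
    - {"gripper": 30,"x": 4.7,"y": -1.1,"z": 0.3,"roll": -1.0}
    - {"gripper": 30,"x": 4.8,"y": -1.1,"z": 0.3,"roll": -1.0}

```text
time_s: 45.85
eef_pos: [0.525, 0.0227, 0.2955]
eef_rot: [0.0, 0.888, 0.46, 0.0]
wrist_force: [-0.0, -0.2, -0.0]
opening: 0.3
```

>>> move_arm:
  moves:
    - {"gripper": 30,"x": 4.8,"y": -1.0,"z": 0.3,"roll": -1.0}
    - {"gripper": 30,"x": 4.8,"y": -0.9,"z": 0.3,"roll": -1.0}
    - {"gripper": 30,"x": 0,"y": 0,"z": 0,"roll": 0}
    - {"gripper": 30,"x": 0,"y": 0,"z": 0,"roll": 0}

```text
time_s: 46.35
eef_pos: [0.5634, 0.1108, 0.2892]
eef_rot: [-0.0, 0.88, 0.475, -0.001]
wrist_force: [1.0, 0.3, -0.3]
opening: 0.302
```

```bash
python3 - <<'E'
from h import *
T=st(); plan([.5635,.1106,.20],56.9); c=cam('wrist'); save(c,'w25'); s=cam('side'); save(s,'s25')
a=cv2.imread('pics/w8.png')[:,:,::-1].astype(int); d=np.abs(a-c['img'])[:240].max(2); print('diff to w8 (upper, bar/tray)',(d[:,300:470]>60).sum())
# bar top: dark blob near predicted
q=proj(c,np.r_[O-.072*rx,.05]); print(q)
x0,y0=q[0].astype(int); sub=(c['img'][y0-45:y0+25,x0-40:x0+40].max(2)<45).astype(np.uint8)
n,l,st_,ce=cv2.connectedComponentsWithStats(sub)
for i in range(1,n):
    if st_[i,4]>80: print(st_[i],rd(plane(c,[ce[i]+[x0-40,y0-45]],.05)[0]))
g=s['img'].astype(int); m=(g.min(2)>200).astype(np.uint8); n,l,q,ce=cv2.connectedComponentsWithStats(m)
for i in range(1,n):
    if q[i,4]>60 and 240<ce[i][0]<400: print(q[i],np.round(plane(s,[ce[i]],.068)[0],3),np.round(plane(s,[ce[i]],.082)[0],3))
E
```

```text
t 46.35 pos [0.5634 0.1108 0.2892] x [ 0.548  0.836 -0.001] y [ 0.836 -0.548 -0.001] z [-0.001 -0.    -1.   ] F [ 1.   0.3 -0.3] op 0.302 q6 -1.0
[{"x": -0.01, "y": 0.01, "z": 4.46, "roll": -0.08}, {"x": -0.01, "y": 0.01, "z": 4.46, "roll": -0.08}]
diff to w8 (upper, bar/tray) 4424
[[319.85309922 211.19056305]]
[ 37  12  15  58 217] [-68.1  14.2]
[308 253  20  14 142] [ 0.533 -0.183  0.068] [ 0.531 -0.198  0.082]
[263 257  18  16 195] [ 0.424 -0.19   0.068] [ 0.425 -0.205  0.082]
```

>>> move_arm:
  moves:
    - {"gripper": 30,"x": 0,"y": 0,"z": 5.0,"roll": 0}
    - {"gripper": 30,"x": 0,"y": 0,"z": 3.0,"roll": 0}
    - {"gripper": 30,"x": 0,"y": 0,"z": 1.0,"roll": 0}
    - {"gripper": 30,"x": 0,"y": 0,"z": 0,"roll": 0}
    - {"gripper": 0,"x": 0,"y": 0,"z": 0,"roll": 0}

```text
time_s: 47.08
eef_pos: [0.5645, 0.1106, 0.2013]
eef_rot: [0.001, 0.88, 0.475, 0.001]
wrist_force: [-1.7, 0.1, 0.8]
opening: 0.127
```

>>> move_arm:
  moves:
    - {"gripper": 0,"x": 0,"y": 0,"z": 0,"roll": 0}
    - {"gripper": 0,"x": 0,"y": 0,"z": 0,"roll": 0}
    - {"gripper": 0,"x": 0,"y": 0,"z": 0,"roll": 0}

```text
time_s: 47.45
eef_pos: [0.5645, 0.1106, 0.2012]
eef_rot: [0.001, 0.88, 0.475, 0.001]
wrist_force: [-1.2, -3.8, 7.1]
opening: 0.129
```

>>> move_arm:
  moves:
    - {"gripper": 0,"x": 0,"y": 0,"z": -1.0,"roll": 0}
    - {"gripper": 0,"x": 0,"y": 0,"z": -2.5,"roll": 0}
    - {"gripper": 0,"x": 0,"y": 0,"z": -4.0,"roll": 0}
    - {"gripper": 0,"x": 0,"y": 0,"z": 0,"roll": 0}

```text
time_s: 47.95
eef_pos: [0.5651, 0.1112, 0.2783]
eef_rot: [0.001, 0.88, 0.475, 0.003]
wrist_force: [0.5, 0.4, -2.4]
opening: 0.125
```

```bash
python3 - <<'E'
from h import *
T=st(); plan([.480,-.004,.275],47)
E
```

```text
t 47.95 pos [0.5651 0.1112 0.2783] x [0.549 0.836 0.004] y [ 0.836 -0.549  0.005] z [ 0.007  0.    -1.   ] F [ 0.5  0.4 -2.4] op 0.125 q6 -1.0
[{"x": -4.77, "y": -0.26, "z": 0.11, "roll": 3.24}, {"x": -4.77, "y": 0.01, "z": 0.11, "roll": 3.24}, {"x": -4.76, "y": 0.28, "z": 0.11, "roll": 3.24}]
```

Tray held. Set-down TCP height is about 0.2012 - 0.014 = 0.187.

>>> move_arm:
  moves:
    - {"gripper": 0,"x": -4.8,"y": -0.3,"z": 0.1,"roll": 3.2}
    - {"gripper": 0,"x": -4.8,"y": 0,"z": 0.1,"roll": 3.2}
    - {"gripper": 0,"x": -4.8,"y": 0.3,"z": 0.1,"roll": 3.2}
    - {"gripper": 0,"x": 0,"y": 0,"z": 0,"roll": 0}
    - {"gripper": 0,"x": 0,"y": 0,"z": 0,"roll": 0}

```text
time_s: 48.58
eef_pos: [0.4778, -0.0049, 0.2711]
eef_rot: [-0.0, 0.917, 0.399, -0.0]
wrist_force: [0.4, 1.1, -2.9]
opening: 0.123
```

>>> move_arm:
  moves:
    - {"gripper": 0,"x": 0,"y": 0,"z": 4.0,"roll": 0}
    - {"gripper": 0,"x": 0,"y": 0,"z": 3.0,"roll": 0}
    - {"gripper": 0,"x": 0,"y": 0,"z": 0.5,"roll": 0}
    - {"gripper": 0,"x": 0,"y": 0,"z": 0,"roll": 0}

```text
time_s: 49.08
eef_pos: [0.4785, -0.0045, 0.1968]
eef_rot: [-0.0, 0.916, 0.4, -0.0]
wrist_force: [-0.4, 0.2, -3.2]
opening: 0.123
```

>>> move_arm:
  moves:
    - {"gripper": 0,"x": 0,"y": 0,"z": 0.5,"roll": 0}
    - {"gripper": 0,"x": 0,"y": 0,"z": 0.2,"roll": 0}
    - {"gripper": 0,"x": 0,"y": 0,"z": 0.2,"roll": 0}
    - {"gripper": 0,"x": 0,"y": 0,"z": 0,"roll": 0}

```text
time_s: 49.58
eef_pos: [0.478, -0.0051, 0.1878]
eef_rot: [0.0, 0.917, 0.4, 0.0]
wrist_force: [0.1, -0.5, -3.1]
opening: 0.124
```

>>> move_arm:
  moves:
    - {"gripper": 0,"x": 0,"y": 0,"z": 0.2,"roll": 0}
    - {"gripper": 0,"x": 0,"y": 0,"z": 0.1,"roll": 0}
    - {"gripper": 0,"x": 0,"y": 0,"z": 0,"roll": 0}

```text
time_s: 49.95
eef_pos: [0.4784, -0.0051, 0.1873]
eef_rot: [0.0, 0.917, 0.4, -0.0]
wrist_force: [-12.9, 1.1, 29.6]
opening: 0.121
```

Down on the table. Release, rise, and check everything.

>>> move_arm:
  moves:
    - {"gripper": 28,"x": 0,"y": 0,"z": -0.2,"roll": 0}
    - {"gripper": 28,"x": 0,"y": 0,"z": 0,"roll": 0}
    - {"gripper": 28,"x": 0,"y": 0,"z": 0,"roll": 0}
    - {"gripper": 28,"x": 0,"y": 0,"z": -2.0,"roll": 0}
    - {"gripper": 28,"x": 0,"y": 0,"z": -5.0,"roll": 0}

```text
time_s: 50.58
eef_pos: [0.4767, -0.0048, 0.2551]
eef_rot: [-0.002, 0.917, 0.399, -0.002]
wrist_force: [0.6, 0.3, -0.9]
opening: 0.278
```

>>> move_arm:
  moves:
    - {"gripper": 28,"x": 0,"y": 0,"z": -6.0,"roll": 0}
    - {"gripper": 28,"x": 0,"y": 0,"z": -5.0,"roll": 0}
    - {"gripper": 28,"x": 0,"y": 0,"z": 0,"roll": 0}
    - {"gripper": 28,"x": 0,"y": 0,"z": 0,"roll": 0}

```text
time_s: 51.08
eef_pos: [0.4777, -0.005, 0.366]
eef_rot: [-0.0, 0.917, 0.4, -0.0]
wrist_force: [-0.1, 0.0, -0.9]
opening: 0.281
```

```bash
python3 - <<'E'
from h import *
T=st(); s=cam('side'); save(s,'s26'); c=cam('wrist'); save(c,'w26')
a=cv2.imread('pics/side0.png').astype(int); b=s['img'][:,:,::-1].astype(int)
d=(np.abs(a-b).max(2)>45).astype(np.uint8); n,l,q,ce=cv2.connectedComponentsWithStats(cv2.dilate(d,np.ones((3,3),np.uint8)))
for i in range(1,n):
    if q[i,4]>40: print('diff',q[i])
g=s['img'].astype(int); m=(g.min(2)>200).astype(np.uint8); n,l,q,ce=cv2.connectedComponentsWithStats(m)
for i in range(1,n):
    if q[i,4]>60 and 240<ce[i][0]<400: print(q[i],np.round(plane(s,[ce[i]],.068)[0],3),np.round(plane(s,[ce[i]],.082)[0],3))
E
```

```text
t 51.08 pos [ 0.4777 -0.005   0.366 ] x [ 0.681  0.733 -0.   ] y [ 0.733 -0.681 -0.001] z [-0.001  0.    -1.   ] F [-0.1  0.  -0.9] op 0.281 q6 -1.08
diff [   0    0   88  189 8880]
diff [   73     0   242   179 25694]
diff [ 46 117  13   6  46]
diff [270 153  54  62 928]
diff [317 210  34  37 318]
diff [286 219  11   7  45]
diff [297 225  10  14  83]
diff [   0  228   58  172 5920]
diff [ 175  230   71   84 1489]
diff [314 250  21  33 207]
diff [305 252  20  28 233]
diff [ 260  255   37   47 1145]
diff [309 281  11   7  44]
[308 253  20  14 147] [ 0.533 -0.183  0.068] [ 0.531 -0.198  0.082]
[263 257  18  16 192] [ 0.425 -0.19   0.068] [ 0.425 -0.205  0.082]
```

```bash
python3 -c "
from bench import ctrl
print(ctrl.hand_in()); print(ctrl.get_obs()['time_s'])"
```

```text
the job is handed in; nothing more can be done
None
the job is handed in; nothing more can be done
```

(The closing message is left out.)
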